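# Reload the sprung cup dispenser

## Robot

A 6-joint arm with a two-finger parallel gripper is mounted at the origin on the work surface. World frame = base frame: x ahead of the robot, y to its left, z up, the work surface at z = 0. Lengths are in m, angles in rad, forces in N, time in s.
With the tool pointing down it reaches from about 0.425 to 0.95 m from the base axis. Payload 3.5 kg.
Tool frame: the origin (TCP) lies midway between the tips of the shut fingers; the grasp point (between the pads) lies 19 mm behind it; x points along the fingers, y is the direction in which the jaws open and shut, and the axes are right-handed (so a half turn about x gives the same grasp; the last joint's range is limited). The gripper opens to 85 mm and grips with 20 to 120 N. Pads are 22 mm wide; open, the fingers measure 114 mm over their backs; the gripper's body (76 mm by 85 mm) begins 54 mm behind the grasp point. The pads swing forward as they close: fully open they stand 13 mm farther back than shut.
Start: joints at [1.015, 0.286, 1.577, -0, 1.279, -0.15], TCP at [0.266, 0.62, 0.231] pointing down, gripper open.
Joint ranges: [-2.77, 2.77], [-0.9, 2.22], [0.21, 2.48], [-1.53, 4.67], [0.24, 2.81], [-2.84, 2.84]. Speed limits (rad/s): [2.79, 2.79, 3.14, 3.14, 3.14, 3.14].

## Interface

Orientations are given as a unit quaternion [x, y, z, w].
In Python, from plant import ctrl, vision gives the robot as it stands. The module is installed in compiled form; this text tells all that it offers.
- The arm moves only by the tool play_rows, never from a script. Its arguments are lists of equal length, an entry for each row: "claw": the closure in counts, from 0 (fully open) to 255 (shut); "travel": the shift along the tool's x, y, z in m, a list of three; "dr": the turn, a rotation vector about the tool's x, y, z in rad, a list of three. In form: {"claw": [claw, ...], "travel": [[tx, ty, tz], ...], "dr": [[wx, wy, wz], ...]}. A call has 1 to 20 rows; each row is the pose to reach, as a shift and turn from the pose measured when the call began, along the tool's axes at that moment; what a row does not reach only later rows make up. A row lasts 1/10 s, in which the tool goes at most 50 mm and 8.59 degrees, less where a joint would pass 70% of its speed; a pose out of reach is approached as far as the arm can. A call with a gripper value outside its range is refused whole. The fingers move at their own pace and stop on an object; "force" is the grip in N (left out, the last holds). Time passes only in rows, so rows that repeat a pose let the fingers close. It gives the time, the measured TCP pose, the force and the opening at its end, in the units of the state.
- ctrl.get_state(): the state, without advancing time (a new reading comes with each control period).
- vision.read_camera(name): name is "side" or "top"; returns a dict with "img" (400x640x3 uint8, red, green, blue), "range_z" (400x640 float32, m along the optical axis (not along the pixel's ray), 0 where there is no reading), "K" (3x3 intrinsics, pixels), "distortion" ([k1, k2, p1, p2, k3] as OpenCV has them; the pictures are not rectified), "world_to_cam" (4x4, takes a point from world to camera coordinates). Camera axes: x right, y up, looking along -z (the intrinsics and any distortion apply to the point x, -y, -z); pixel columns grow to the right and rows downward; lengths in m; the calibration is good to about 2 mm. A picture is of the moment at which its call begins.
- ctrl.sign_off(): hands the job in, once; it reports no verdict.
The state is a dict: "time": time; "qpos": joint angles; "dq": joint speeds; "joint_efforts": joint torques, N m; "eef_pos": TCP position; "tcp_rot": TCP orientation; "contact_force": force on the tool from outside, world axes, zero at the start; "wrist_torque": the same for the moment, N m; "opening": opening from 0.0 (shut) to 1.0 (fully open).
Only numpy, scipy, OpenCV 4.12 (cv2) and the standard library are available. Lean on these libraries where they do the work, as an engineer would, in place of code of your own. Each camera call takes 0.05 s, during which the arm holds its last target.

## Task

Two clean tumblers are still to go into the sprung cup dispenser: one stands ready on the table, the other has been left lying on its side. Stand the fallen one upright on the table and let go of it, so that you can take it again from above, and load both tumblers, mouth up, one after the other, pressing each straight down on the pile until its rim has snapped under both catches and the pile stays down. Leave everything else on the table where it is.

Things in the scene. Friction and masses are not known exactly. Their poses are not given: they have to be found in the camera images.
- dispenser: Open-frame steel cup dispenser fixed to the table: 130 (x) x 150 (y) mm foot, 18 mm thick, 244 mm tall; origin at the centre of its underside, z up along the axis of the pile. Four 6 mm guide rods at x = +-21.8, y = +-31.1 mm leave cups 2 mm of play all round; their tops bend outwards above 230 mm. Two tumblers are in it at the start, nested, held down by the catches.
- catch_level (a point): Point on the dispenser's axis 228 mm above its underside, level with the flat undersides of the two catches: a loaded top tumbler's rim rests up against them here. The dispenser's +x and -x sides are open for fingers at every height, 56 mm clear between the rods: hold a cup across x to press it in. The +y and -y sides are taken up by the catches.
- platform (a joint): Travel (m) of the sprung platform under the pile, growing downwards: 0 at the start with two tumblers in, 0.030 more for each one added (0.060 with four), bottom stop at 0.075. The spring (80 N/m) pushes up with 7 N at 0 and 11.8 N at 0.060; an uncaught pile springs up again. Pressing a tumbler past the catches takes 10 to 20 N.
- catch_left (a joint): Slide (m) of the sprung catch at the dispenser's +y side: 0 = fully out over the pile (nose 29 mm from the axis, 16 mm wide, sloped on top, flat below), grows as a cup pushes it aside (about 4 mm while a rim band passes, at most 7). Its housing and upright reach from y = 38 to 58 mm, 24 mm wide in x, 244 mm tall; a pull knob behind reaches out to y = 74 mm.
- catch_right (a joint): Slide of the like catch at the dispenser's -y side, the same mirrored.
- tumbler_down: Plain white stacking tumbler, at the start lying on its side on the table, mouth roughly away from the robot (world +x, within 20 degrees), its axis rising 15 degrees to the mouth. 75 mm tall; origin at the centre of its foot's underside, z from foot to mouth. Band 66 mm in diameter over the top 30 mm, then a step in to 57 mm and a taper to the 41 mm foot; about 0.1 kg.
- tumbler_down_rim (a point): Centre of that tumbler's mouth, in the plane of the rim, z = 75 mm on its axis. Wall 2.5 mm, hollow, floor 4 mm thick. Nested tumblers stand 30 mm one above the other, each one's step on the rim of the one below.
- tumbler_up: The same tumbler again, standing upright on the table at the start; same origin and axes.
- tumbler_up_rim (a point): Centre of its mouth, in the plane of the rim.
- stock_low: The lower of the two like tumblers that are in the dispenser at the start; same origin and axes.
- stock_low_rim (a point): Centre of its mouth.
- stock_top: The upper of the two tumblers that are in the dispenser at the start, its rim under the catches; same origin and axes.
- stock_top_rim (a point): Centre of its mouth.
- mug: Bystander: white mug with a handle (+y), 76 mm in diameter, 88 mm tall; origin under its centre.
- steel_bowl: Bystander: round steel bowl, 150 mm across, 60 mm tall; origin under its centre.
- plate: Bystander: flat white plate, 160 mm across, 18 mm tall; origin under its centre.
- jar: Bystander: glass jar with a steel cap, 70 mm in diameter, 100 mm tall; origin under its centre.
- spatula: Bystander: spatula, 200 mm long, lying flat; origin under its middle, x along it.
- rolling_pin: Bystander: wooden rolling pin lying on the table, 42 mm thick, 240 mm long with its handles; origin under its middle, x along it.
Mind the look-alikes: they are no part of the job. What is shaped like the tumbler_up but red or yellow is not meant.

How it is judged:
On the way:
1. the fallen tumbler stands upright on the table, let go (angle between tumbler_down's own z axis and vertical below 0.08 rad and height (world z) of tumbler_down below 0.006 m and contact force between the fingers and tumbler_down below 0.1 N and linear speed of tumbler_down below 0.02 m/s), for 0.2 s.
At the end, for the whole second after the job is handed in: All four tumblers are nested in the dispenser, upright, mouth up (tilt under 0.08 rad) and within 7 mm of its axis, no rim higher than 1.5 mm over the catches' undersides, the platform sunk by more than 56 mm, both catches back out over the rim (within 1.5 mm), everything at rest and let go (horizontal distance between each of tumbler_down_rim, tumbler_up_rim, stock_low_rim, stock_top_rim and catch_level below 0.007 m and angle between each of tumbler_down, tumbler_up, stock_low, stock_top's own z axis and vertical below 0.08 rad and z of tumbler_down_rim in the frame of dispenser between 0.12 and 0.2295 m and z of tumbler_up_rim in the frame of dispenser between 0.12 and 0.2295 m and z of stock_low_rim in the frame of dispenser between 0.12 and 0.2295 m and z of stock_top_rim in the frame of dispenser between 0.12 and 0.2295 m and value of joint platform above 0.056 m and value of joint each of catch_left, catch_right below 0.0015 m and linear speed of each of tumbler_down, tumbler_up, stock_low, stock_top below 0.02 m/s); the robot touches nothing.
It fails at once if a bystander (mug, bowl, plate, jar, spatula, rolling pin) moved by more than 30 mm (distance of any of mug, steel_bowl, plate, jar, spatula, rolling_pin from where it was at the start of the episode above 0.03 m).
It also fails if it takes over 72 s, if anything falls off the work surface, if the arm or the gripper's body presses on something with over 40 N, if the wrist force passes 120 N, or if a joint passes its speed limit or range.

## Working session

There is one attempt and no reset: what is moved stays moved. The work goes in short steps, Python scripts to look and compute and a tool call to move; the robot and the scene stay as the last step left them, time stands still between calls to the robot, and variables do not carry over. Pictures are saved under pics/ and viewed, and the job is handed in when it is done.

Besides the shell and the picture viewer there is one more tool, called after ">>>" as name(argument=value, ...) on one line, values as JSON. play_rows: Moves the arm, as the interface text tells. Its arguments: {"type":"object","properties":{"claw":{"type":"array","items":{"type":"number"}},"travel":{"type":"array","items":{"type":"array","items":{"type":"number"}}},"dr":{"type":"array","items":{"type":"array","items":{"type":"number"}}},"force":{"type":"number"}},"required":["claw","travel","dr"]}

```bash
mkdir -p pics; ls; cat > h.py <<'E'
import numpy as np, cv2
from plant import ctrl, vision
def cam(n):
    return vision.read_camera(n)
def save(img,name,box=None,scale=1):
    if box: img=img[box[1]:box[3],box[0]:box[2]]
    if scale!=1: img=cv2.resize(img,None,fx=scale,fy=scale,interpolation=cv2.INTER_CUBIC)
    cv2.imwrite('pics/'+name,img[:,:,::-1])
def cloud(c):
    h,w=c['range_z'].shape
    u,v=np.meshgrid(np.arange(w),np.arange(h))
    p=cv2.undistortPoints(np.stack([u,v],-1).reshape(-1,1,2).astype(np.float64),c['K'],np.array(c['distortion'],float)).reshape(h,w,2)
    z=c['range_z'].astype(float)
    P=np.stack([p[...,0]*z,-p[...,1]*z,-z,np.ones_like(z)],-1)
    W=P@np.linalg.inv(c['world_to_cam']).T
    W=W[...,:3]; W[z==0]=np.nan
    return W
E
python3 - <<'E'
from h import *
s=ctrl.get_state(); print(s)
for n in ('top','side'):
    c=cam(n); save(c['img'],n+'0.png'); print(n,np.linalg.inv(c['world_to_cam']).round(3).tolist(),c['K'].tolist() if hasattr(c['K'],'tolist') else c['K'])
    np.savez(''+n+'0.npz',**c)
E
```

```text
pics
{'time': 0.0, 'qpos': array([ 1.01500850e+00,  2.87175327e-01,  1.57821000e+00, -2.12097601e-05,
        1.27859461e+00, -1.50026408e-01]), 'dq': array([0.00046751, 0.00219727, 0.00128039, 0.00033627, 0.00246467,
       0.00025976]), 'joint_efforts': array([ 1.05745883e-03, -4.06000364e+01, -2.92615181e+01, -1.43444977e-04,
        5.93526711e-03, -4.43350530e-06]), 'eef_pos': array([0.266071  , 0.61961787, 0.22992287]), 'tcp_rot': array([ 0.14167949,  0.69288909, -0.14326848,  0.69231912]), 'contact_force': array([-0.09026531, -0.13407676, -0.30097537]), 'wrist_torque': array([-0.00881772, -0.02936823,  0.03948201]), 'opening': 1.0046513606389056}
top [[-0.028, 0.987, -0.159, 0.366], [-1.0, -0.026, 0.01, -0.01], [0.006, 0.159, 0.987, 1.208], [0.0, 0.0, 0.0, 1.0]] [[380.2696955891045, 0.0, 321.46969311700457], [0.0, 380.2696955891045, 197.35645471651475], [0.0, 0.0, 1.0]]
side [[-0.937, 0.214, -0.277, 0.108], [-0.35, -0.548, 0.76, 1.145], [0.011, 0.809, 0.588, 1.082], [0.0, 0.0, 0.0, 1.0]] [[518.8579014196791, 0.0, 315.5784019233631], [0.0, 518.8579014196791, 209.2528871786184], [0.0, 0.0, 1.0]]
```

View pics/top0.png

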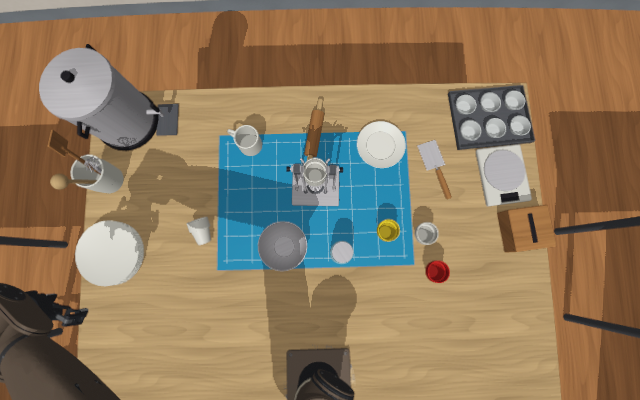

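View pics/side0.png

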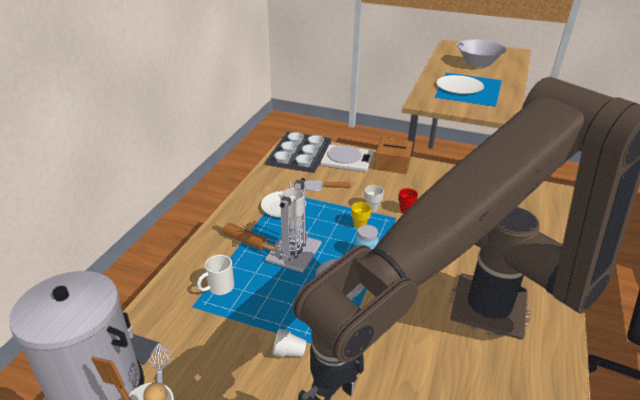

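Candidates (top picture): the upright white one at (428,233), yellow at (388,230), red at (437,271), a mug with a handle at (246,140), the fallen white one at (200,231), and the stock in the dispenser at (315,175). By the description I choose (428,233) as tumbler_up and (200,231) as tumbler_down, and check both in crops.

```bash
python3 - <<'E'
from h import *
c=dict(np.load('top0.npz')); 
a=cv2.resize(c['img'][195:275,170:240],None,fx=5,fy=5,interpolation=cv2.INTER_CUBIC)
b=cv2.resize(c['img'][195:275,370:450],None,fx=5,fy=5,interpolation=cv2.INTER_CUBIC)
save(np.hstack([a,b]),'crop1.png')
W=cloud(c)
def win(u0,u1,v0,v1,lo):
    P=W[v0:v1,u0:u1].reshape(-1,3); return P[P[:,2]>lo]
for nm,w in dict(down=(185,215,213,248),up=(410,445,215,250),yellow=(372,405,215,245),red=(422,455,257,287),mug=(225,265,120,158),disp=(285,345,150,210),bowl=(255,312,217,275),jar=(328,358,237,268),plate=(350,410,115,170),pin=(300,328,92,158)).items():
    for lo in (0.01,0.06):
        P=win(*w,lo)
        if len(P): print(nm,lo,len(P),P.min(0).round(3),P.max(0).round(3),np.median(P,0).round(3))
T=win(0,0,0,0,0)
print('table z', np.nanmedian(W[280:330,150:250,2]),np.nanmedian(W[200:260,455:470,2]))
s=dict(np.load('side0.npz')); save(s['img'],'crop2.png',(230,160,430,380),2.7)
E
```

```text
down 0.01 477 [0.417 0.326 0.01 ] [0.506 0.395 0.075] [0.461 0.348 0.05 ]
down 0.06 131 [0.455 0.336 0.06 ] [0.494 0.385 0.075] [0.475 0.357 0.065]
up 0.01 316 [ 0.399 -0.367  0.01 ] [ 0.463 -0.304  0.079] [ 0.433 -0.35   0.047]
up 0.06 106 [ 0.399 -0.367  0.06 ] [ 0.463 -0.304  0.079] [ 0.433 -0.339  0.072]
yellow 0.01 291 [ 0.412 -0.252  0.01 ] [ 0.478 -0.186  0.079] [ 0.449 -0.232  0.046]
yellow 0.06 98 [ 0.412 -0.252  0.06 ] [ 0.478 -0.186  0.079] [ 0.445 -0.223  0.073]
red 0.01 354 [ 0.287 -0.394  0.011] [ 0.352 -0.327  0.079] [ 0.317 -0.377  0.048]
red 0.06 125 [ 0.287 -0.394  0.06 ] [ 0.352 -0.327  0.079] [ 0.318 -0.364  0.071]
mug 0.01 525 [0.704 0.169 0.01 ] [0.78  0.273 0.092] [0.75  0.212 0.059]
mug 0.06 258 [0.704 0.169 0.06 ] [0.78  0.27  0.092] [0.75  0.214 0.08 ]
disp 0.01 2202 [ 0.532 -0.078  0.01 ] [0.71  0.071 0.247] [ 0.588 -0.002  0.064]
disp 0.06 1129 [ 0.565 -0.076  0.061] [0.631 0.07  0.247] [ 0.597 -0.003  0.197]
bowl 0.01 1430 [0.333 0.028 0.01 ] [0.482 0.173 0.065] [0.409 0.108 0.03 ]
bowl 0.06 79 [0.333 0.028 0.06 ] [0.481 0.172 0.065] [0.396 0.117 0.061]
jar 0.01 435 [ 0.351 -0.111  0.029] [ 0.416 -0.043  0.106] [ 0.383 -0.074  0.099]
jar 0.06 431 [ 0.351 -0.111  0.061] [ 0.416 -0.043  0.106] [ 0.383 -0.074  0.099]
plate 0.01 846 [ 0.651 -0.301  0.01 ] [ 0.809 -0.142  0.023] [ 0.732 -0.223  0.014]
pin 0.01 666 [ 0.688 -0.035  0.013] [0.886 0.03  0.046] [ 0.771 -0.006  0.037]
table z 3.702116253845311e-05 -0.0007601742353329222
```

View pics/crop1.png

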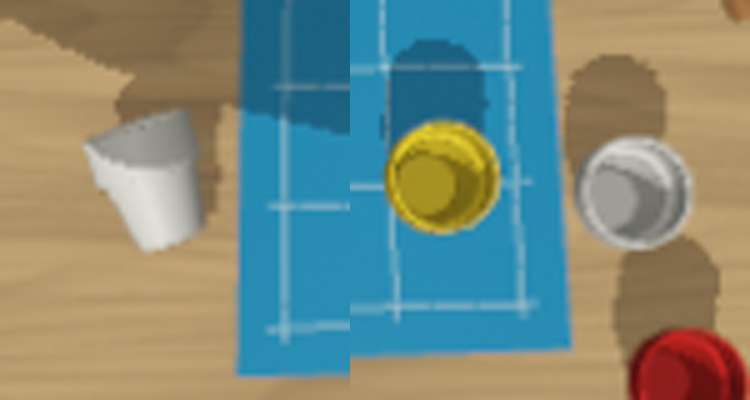

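View pics/crop2.png

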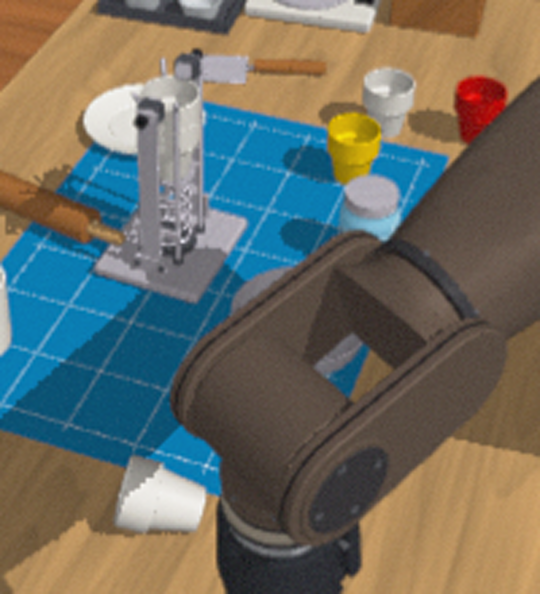

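The crops confirm it: left is the plain white cup on its side, mouth up the image (+x, turned a bit towards +y). Right is the standing white cup at (428,233), between the yellow and red look-alikes. Next I fit the poses.

```bash
cat > fit.py <<'E'
from h import *
from scipy.optimize import least_squares
from scipy.spatial.transform import Rotation as R
prof=np.array([(0,0),(20.5,0),(28.5,45),(33,45),(33,75),(30.5,75),(30.5,45),(26,45),(18.5,4),(0,4)])/1000
def pdist(rz):
    d=np.full(len(rz),1e9)
    for a,b in zip(prof[:-1],prof[1:]):
        t=np.clip(((rz-a)@(b-a))/((b-a)@(b-a)),0,1); d=np.minimum(d,np.linalg.norm(rz-(a+t[:,None]*(b-a)),axis=1))
    return d
def resid(o,ax,P):
    q=P-o; z=q@ax; r=np.linalg.norm(q-z[:,None]*ax,axis=1); return pdist(np.stack([r,z],1))
def fit_up(P,x0,z=0.0,free_z=True):
    f=lambda p: resid(np.array([p[0],p[1],p[2] if free_z else z]),np.array([0,0,1.]),P)
    return least_squares(f,[x0[0],x0[1],z],loss='soft_l1',f_scale=0.002)
def ax_of(yaw,el): return np.array([np.cos(yaw)*np.cos(el),np.sin(yaw)*np.cos(el),np.sin(el)])
def fit_down(P,x0):
    f=lambda p: resid(p[:3],ax_of(p[3],p[4]),P)
    best=None
    for y in (-.3,0,.3,.6):
        s=least_squares(f,[x0[0],x0[1],.02,y,.26],loss='soft_l1',f_scale=0.002)
        if best is None or s.cost<best.cost: best=s
    return best
def near(W,c,rad,lo,hi=1):
    P=W.reshape(-1,3); P=P[~np.isnan(P[:,0])]
    return P[(np.hypot(P[:,0]-c[0],P[:,1]-c[1])<rad)&(P[:,2]>lo)&(P[:,2]<hi)]
E
python3 - <<'E'
from fit import *
C={n:dict(np.load(n+'0.npz')) for n in('top','side')}
W={n:cloud(C[n]) for n in C}
for n in W:
    P=near(W[n],(.431,-.336),.05,.008); s=fit_up(P,(.431,-.336)); print(n,'up',len(P),s.x.round(4),np.sqrt(np.mean(s.fun**2)).round(4))
    P=near(W[n],(.462,.357),.06,.006,.09); 
    if len(P)>50:
        s=fit_down(P,(.42,.345)); print(n,'down',len(P),s.x.round(4),np.sqrt(np.mean(s.fun**2)).round(4), 'rim',(s.x[:3]+.075*ax_of(*s.x[3:])).round(4))
    # dispenser
    P=near(W[n],(.598,-.002),.036,.15,.238); s=fit_up(P,(.598,-.002),.153); print(n,'stock_top',len(P),s.x.round(4),np.sqrt(np.mean(s.fun**2)).round(4))
    P=near(W[n],(.598,-.002),.11,.012,.024); print(n,'foot',len(P)); 
    rect=cv2.minAreaRect((P[:,:2]*1000).astype(np.float32)); print(rect)
    P=near(W[n],(.598,-.002),.09,.235,.26); A=P[P[:,1]>.03]; B=P[P[:,1]<-.03]; print('catch tops',len(A),A.mean(0).round(4) if len(A) else 0,A.min(0) if len(A) else 0,A.max(0) if len(A) else 0,len(B),B.mean(0).round(4) if len(B) else 0,B.min(0) if len(B) else 0,B.max(0)if len(B) else 0)
save(C['top']['img'],'disp.png',(270,140,360,220),6)
save(C['side']['img'],'disp_s.png',(250,165,340,275),5)
E
```

```text
top up 320 [ 0.4319 -0.3345  0.0015] 0.0008
top down 482 [0.4235 0.3463 0.0215 0.2643 0.254 ] 0.0016 rim [0.4936 0.3652 0.0403]
top stock_top 585 [ 0.5964 -0.0031  0.1552] 0.0021
top foot 895
((620.2124633789062, -3.6907882690429688), (147.48301696777344, 172.73838806152344), 88.19136047363281)
catch tops 123 [0.6003 0.0467 0.2419] [0.57377795 0.03027936 0.23520709] [0.62740945 0.07031273 0.24703066] 130 [ 0.5959 -0.053   0.2416] [ 0.56897596 -0.07644854  0.23507247] [ 0.62354484 -0.03361482  0.24735202]
side up 360 [ 0.4329 -0.3362  0.0015] 0.0027
side down 708 [0.425  0.3446 0.0209 0.2801 0.2633] 0.0029 rim [0.4946 0.3646 0.0404]
side stock_top 412 [ 0.5966 -0.0022  0.152 ] 0.003
side foot 905
((617.0560302734375, -3.4488296508789062), (153.99412536621094, 169.79405212402344), 87.0844497680664)
catch tops 87 [0.5993 0.0477 0.2409] [0.57537939 0.03105638 0.2353331 ] [0.62713266 0.0741423  0.24886343] 78 [ 0.5955 -0.0491  0.2413] [ 0.56959775 -0.07659915  0.23518846] [ 0.6253808  -0.03027149  0.24654445]
```

View pics/disp.png

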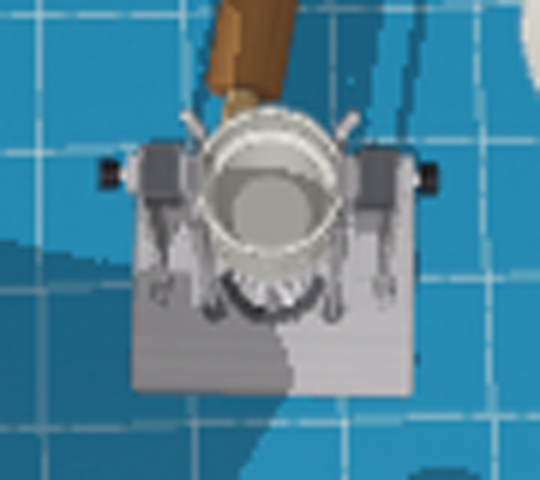

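View pics/disp_s.png

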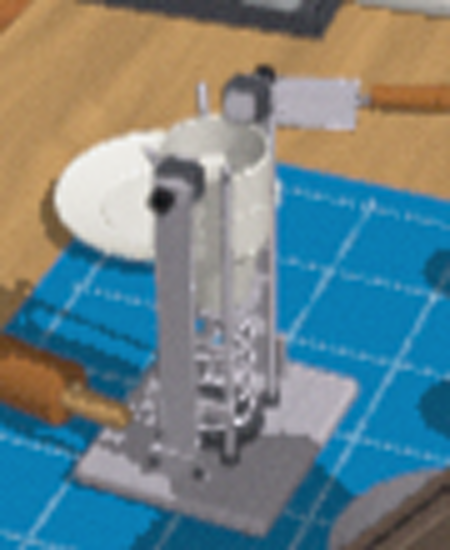

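```bash
cat > mv.py <<'E'
from fit import *
def RT(a,y):
    a=a/np.linalg.norm(a); y=y-(y@a)*a; y/=np.linalg.norm(y); return np.stack([a,y,np.cross(a,y)],1)
def rel(p,Rm):
    s=ctrl.get_state(); R0=R.from_quat(s['tcp_rot']).as_matrix()
    t=R0.T@(np.array(p)-s['eef_pos']); d=R.from_matrix(R0.T@Rm).as_rotvec()
    print('travel',t.round(4).tolist(),'dr',d.round(4).tolist(),'dist',np.linalg.norm(t).round(3),'ang',np.degrees(np.linalg.norm(d)).round(1)); return t,d
def show():
    s=ctrl.get_state(); M=R.from_quat(s['tcp_rot']).as_matrix(); print('t',s['time'],'q',s['qpos'].round(3),'p',s['eef_pos'].round(4),'x',M[:,0].round(3),'y',M[:,1].round(3),'F',s['contact_force'].round(2),'open',round(s['opening'],3))
E
cat > down.py <<'E'
from mv import *
yaw=.27; u=np.array([np.cos(yaw),np.sin(yaw),0]); n=np.array([-np.sin(yaw),np.cos(yaw),0]); Z=np.array([0,0,1.])
def pose(beta,g,back,k=.027):
    a=-np.sin(beta)*u-np.cos(beta)*Z
    return g+a*(k-back), RT(a,sg*n)
M=R.from_quat(ctrl.get_state()['tcp_rot']).as_matrix(); sg=1 if M[:,1]@n>0 else -1
g=np.array([.424,.3455,.0198])+.058*ax_of(.27,.26)
E
python3 - <<'E'
from down import *
show(); print(g,sg)
rel(*pose(np.radians(45),g+[0,0,.06],.08))
E
```

```text
t 0.1 q [ 1.015  0.287  1.578 -0.     1.279 -0.15 ] p [0.2661 0.6197 0.2301] x [-0.001 -0.002 -1.   ] y [ 0.395  0.919 -0.002] F [-0.29  0.58 -0.17] open 1.002
[0.47801996 0.36045046 0.03471067] 1
travel [0.0981, -0.1309, 0.3263] dr [-0.6409, 0.7537, -0.2633] dist 0.365 ang 58.7
```

>>> play_rows(claw=[0, 0, 0, 0, 0, 0, 0, 0, 0, 0, 0, 0], travel=[[0.0, -0.04, 0.1], [0.0, -0.08, 0.2], [0.03, -0.12, 0.3], [0.098, -0.131, 0.326], [0.098, -0.131, 0.326], [0.098, -0.131, 0.326], [0.098, -0.131, 0.326], [0.098, -0.131, 0.326], [0.098, -0.131, 0.326], [0.098, -0.131, 0.326], [0.098, -0.131, 0.326], [0.098, -0.131, 0.326]], dr=[[-0.641, 0.754, -0.263], [-0.641, 0.754, -0.263], [-0.641, 0.754, -0.263], [-0.641, 0.754, -0.263], [-0.641, 0.754, -0.263], [-0.641, 0.754, -0.263], [-0.641, 0.754, -0.263], [-0.641, 0.754, -0.263], [-0.641, 0.754, -0.263], [-0.641, 0.754, -0.263], [-0.641, 0.754, -0.263], [-0.641, 0.754, -0.263]], force=40)

```text
time: 1.3
eef_pos: [0.5131, 0.3722, 0.1346]
tcp_rot: [-0.125, 0.915, 0.053, 0.381]
contact_force: [0.3, 0.3, 0.6]
opening: 0.997
```

```bash
python3 - <<'E'
from down import *
show(); 
rel(*pose(np.radians(45),g+[0,0,.06],.08))
rel(*pose(np.radians(45),g,.0))
c=cam('side'); save(c['img'],'s1.png',(150,150,550,400),2)
E
```

```text
t 1.3 q [ 0.425  0.705  1.313  0.114  1.898 -1.426] p [0.5131 0.3722 0.1346] x [-0.679 -0.189 -0.71 ] y [-0.269  0.963  0.001] F [0.27 0.3  0.58] open 0.997
travel [0.0013, -0.002, 0.0021] dr [0.0024, 0.0036, 0.0008] dist 0.003 ang 0.2
travel [0.1239, -0.002, 0.044] dr [0.0024, 0.0036, 0.0008] dist 0.132 ang 0.2
```

View pics/s1.png

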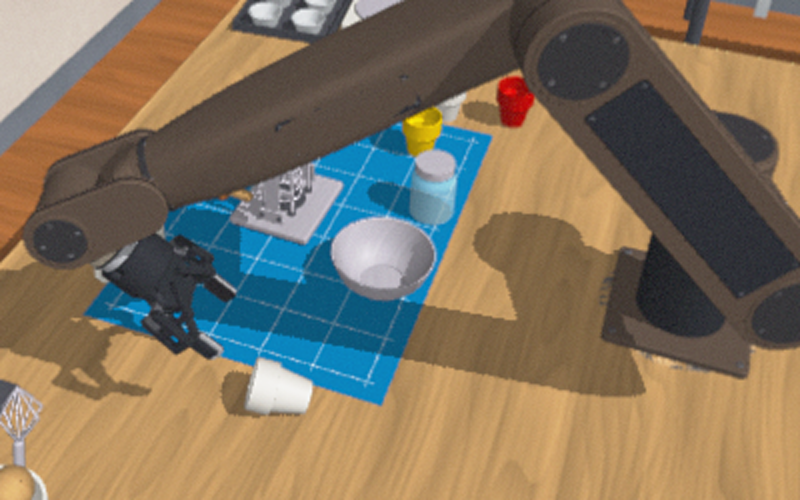

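>>> play_rows(claw=[0, 0, 0, 0, 0, 0, 255, 255, 255, 255, 255, 255, 255, 255], travel=[[0.0, -0.002, 0.044], [0.03, -0.002, 0.044], [0.06, -0.002, 0.044], [0.09, -0.002, 0.044], [0.124, -0.002, 0.044], [0.124, -0.002, 0.044], [0.124, -0.002, 0.044], [0.124, -0.002, 0.044], [0.124, -0.002, 0.044], [0.124, -0.002, 0.044], [0.124, -0.002, 0.044], [0.124, -0.002, 0.044], [0.124, -0.002, 0.044], [0.124, -0.002, 0.044]], dr=[[0, 0.004, 0], [0, 0.004, 0], [0, 0.004, 0], [0, 0.004, 0], [0, 0.004, 0], [0, 0.004, 0], [0, 0.004, 0], [0, 0.004, 0], [0, 0.004, 0], [0, 0.004, 0], [0, 0.004, 0], [0, 0.004, 0], [0, 0.004, 0], [0, 0.004, 0]], force=40)

```text
time: 2.75
eef_pos: [0.4615, 0.356, 0.0173]
tcp_rot: [-0.124, 0.915, 0.053, 0.381]
contact_force: [4.6, 1.7, 5.5]
opening: 0.762
```

```bash
python3 - <<'E'
from down import *
show(); 
c=cam('side'); save(c['img'],'s2.png',(200,250,400,400),4)
c=cam('top'); save(c['img'],'t2.png',(150,180,270,260),5)
E
```

```text
t 2.75 q [ 0.433  0.754  1.48   0.116  1.682 -1.444] p [0.4615 0.356  0.0173] x [-0.679 -0.187 -0.709] y [-0.268  0.963  0.002] F [4.65 1.74 5.47] open 0.762
```

View pics/s2.png

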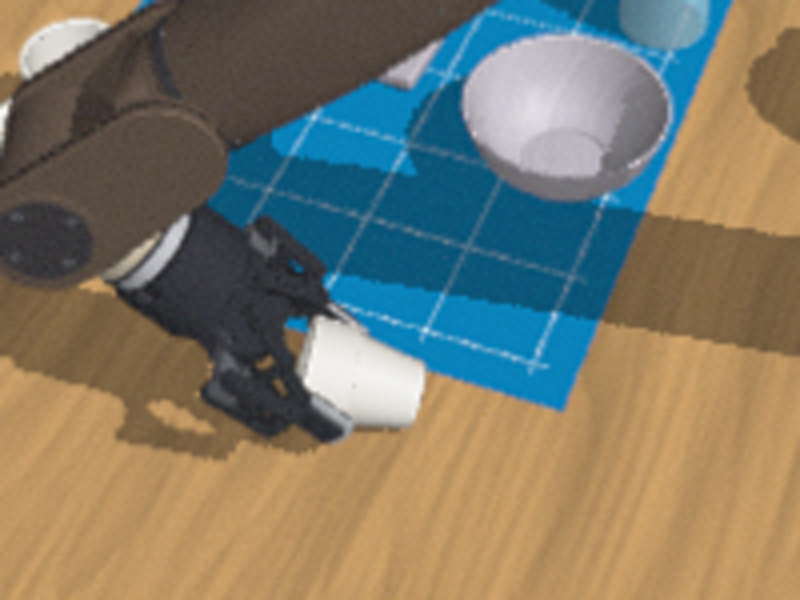

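```bash
python3 - <<'E'
from down import *
b=np.radians
print('lift'); rel(*pose(b(45),g+[0,0,.06],.0))
print('r1');rel(*pose(b(20),g+[0,0,.07]+.02*u,.0))
print('r2');rel(*pose(b(-5),g+[0,0,.08]+.04*u,.0))
print('r3');rel(*pose(b(-30),g+[0,0,.08]+.04*u,.0))
E
```

```text
lift
travel [-0.0399, 0.0, -0.0425] dr [0.0027, 0.0035, -0.0006] dist 0.058 ang 0.3
r1
travel [-0.0636, -0.0, -0.0239] dr [0.0025, -0.4329, -0.0012] dist 0.068 ang 24.8
r2
travel [-0.0919, -0.0, -0.0075] dr [0.0022, -0.8692, -0.0018] dist 0.092 ang 49.8
r3
travel [-0.1022, -0.0, -0.0021] dr [0.0019, -1.3055, -0.0023] dist 0.102 ang 74.8
```

View pics/t2.png

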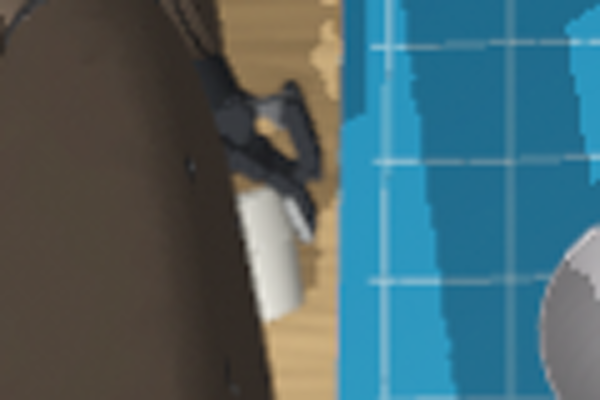

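>>> play_rows(claw=[255, 255, 255, 255, 255, 255, 255, 255, 255, 255, 255, 255, 255, 255, 255, 255, 255, 255], travel=[[-0.02, 0, -0.021], [-0.04, 0, -0.042], [-0.048, 0, -0.036], [-0.056, 0, -0.03], [-0.064, 0, -0.024], [-0.074, 0, -0.018], [-0.083, 0, -0.012], [-0.092, 0, -0.008], [-0.096, 0, -0.006], [-0.1, 0, -0.004], [-0.102, 0, -0.002], [-0.102, 0, -0.002], [-0.102, 0, -0.002], [-0.102, 0, -0.002], [-0.102, 0, -0.002], [-0.102, 0, -0.002], [-0.102, 0, -0.002], [-0.102, 0, -0.002]], dr=[[0, 0, 0], [0, 0, 0], [0, -0.144, 0], [0, -0.288, 0], [0, -0.433, 0], [0, -0.577, 0], [0, -0.72, 0], [0, -0.869, 0], [0, -1.0, 0], [0, -1.12, 0], [0, -1.24, 0], [0.002, -1.305, -0.002], [0.002, -1.305, -0.002], [0.002, -1.305, -0.002], [0.002, -1.305, -0.002], [0.002, -1.305, -0.002], [0.002, -1.305, -0.002], [0.002, -1.305, -0.002]])

```text
time: 4.65
eef_pos: [0.5299, 0.3747, 0.0913]
tcp_rot: [-0.067, 0.496, 0.116, 0.858]
contact_force: [-0.5, -0.5, -0.7]
opening: 0.762
```

```bash
python3 - <<'E'
from down import *
show(); 
c=cam('side'); save(c['img'],'s3.png',(200,200,400,350),4)
c=cam('top'); W=cloud(c); save(c['img'],'t3.png',(150,150,310,270),5)
rel(*pose(np.radians(-30),g+[0,0,.08]+.04*u,.0))
E
```

```text
t 4.65 q [ 0.504  0.192  2.04  -0.293  0.414 -1.097] p [0.5299 0.3747 0.0913] x [ 0.482  0.133 -0.866] y [-0.266  0.964  0.   ] F [-0.55 -0.49 -0.65] open 0.762
travel [-0.0002, 0.0, 0.0001] dr [-0.0005, -0.0006, -0.0001] dist 0.0 ang 0.0
```

View pics/s3.png

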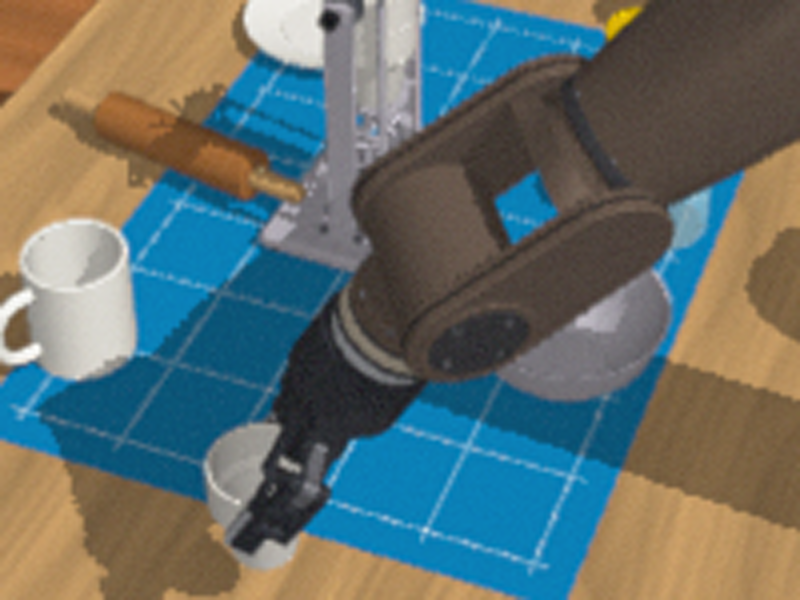

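View pics/t3.png

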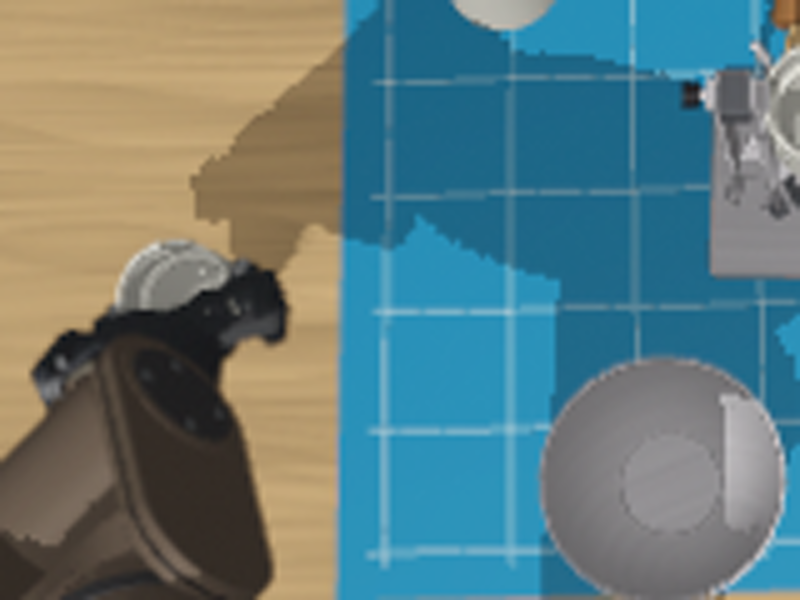

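```bash
cat > tilt.py <<'E'
from mv import *
def white(c): 
    im=c['img'].astype(int); return (im.min(-1)>95)&(im.max(-1)-im.min(-1)<25)
def fit_tilt(c,x0,rad=.05,z0=.05,lo=.01,hi=.16):
    W=cloud(c).copy(); W[~white(c)]=np.nan
    P=near(W,x0,rad,lo,hi)
    def f(p):
        ax=np.array([p[3],p[4],1.]); ax/=np.linalg.norm(ax); return resid(p[:3],ax,P)
    s=least_squares(f,[x0[0],x0[1],z0,0,0],loss='soft_l1',f_scale=0.0015)
    return s.x,len(P),np.sqrt(np.mean(np.minimum(s.fun,.005)**2))
E
python3 - <<'E'
from tilt import *
for n in('top','side'):
    c=cam(n)
    for z0 in(.07,.085): x,k,r=fit_tilt(c,(.53,.377),.05,z0,.03,.18); print(n,x.round(4),k,r.round(4))
E
```

```text
top [ 0.5143  0.3735  0.0592  0.0379 -0.0075] 223 0.0009
top [ 0.5171  0.3735  0.0586 -0.0076 -0.0101] 223 0.0009
side [ 0.5201  0.3731  0.0576 -0.0467 -0.0054] 395 0.0015
side [ 0.5201  0.3731  0.0576 -0.0467 -0.0054] 395 0.0015
```

```bash
python3 - <<'E'
from mv import *
s=ctrl.get_state();M=R.from_quat(s['tcp_rot']).as_matrix()
for d in(.05,.0555): print(d,(M.T@[0,0,-d]).round(4))
E
```

```text
0.05 [ 0.0433 -0.     -0.025 ]
0.0555 [ 0.0481 -0.     -0.0277]
```

>>> play_rows(claw=[255, 255, 255, 255, 255, 255, 255], travel=[[0.017, 0, -0.01], [0.034, 0, -0.02], [0.0433, 0, -0.025], [0.046, 0, -0.0265], [0.048, 0, -0.0277], [0.048, 0, -0.0277], [0.048, 0, -0.0277]], dr=[[0, 0, 0], [0, 0, 0], [0, 0, 0], [0, 0, 0], [0, 0, 0], [0, 0, 0], [0, 0, 0]])

```text
time: 5.55
eef_pos: [0.5301, 0.3751, 0.0367]
tcp_rot: [-0.067, 0.495, 0.117, 0.858]
contact_force: [0.4, -0.4, -0.5]
opening: 0.761
```

```bash
python3 - <<'E'
from tilt import *
show()
for n in('top','side'):
    c=cam(n)
    x,k,r=fit_tilt(c,(.52,.373),.05,.002,.008,.1); print(n,x.round(4),k,r.round(4))
E
```

```text
t 5.55 q [ 0.505  0.289  2.049 -0.387  0.312 -0.996] p [0.5301 0.3751 0.0367] x [ 0.483  0.134 -0.865] y [-0.267  0.964  0.001] F [ 0.37 -0.37 -0.52] open 0.761
top [ 0.515   0.3728  0.0036  0.0064 -0.0089] 195 0.0012
side [ 0.52    0.3738  0.003  -0.0379 -0.0192] 373 0.0015
```

>>> play_rows(claw=[255, 255, 255], travel=[[0.0013, 0, -0.0008], [0.0016, 0, -0.0009], [0.0016, 0, -0.0009]], dr=[[0, 0, 0], [0, 0, 0], [0, 0, 0]])

```text
time: 5.95
eef_pos: [0.5301, 0.3751, 0.035]
tcp_rot: [-0.067, 0.495, 0.117, 0.858]
contact_force: [0.1, -0.7, -0.1]
opening: 0.762
```

>>> play_rows(claw=[255, 255, 255], travel=[[0.001, 0, -0.0006], [0.001, 0, -0.0006], [0.001, 0, -0.0006]], dr=[[0, 0, 0], [0, 0, 0], [0, 0, 0]])

```text
time: 6.25
eef_pos: [0.5307, 0.3753, 0.0349]
tcp_rot: [-0.067, 0.494, 0.117, 0.859]
contact_force: [-2.4, -2.4, 6.5]
opening: 0.764
```

>>> play_rows(claw=[40, 20, 0, 0, 0, 0], travel=[[0, 0, 0], [0, 0, 0], [0, 0, 0], [0, 0, 0], [0, 0, 0], [0, 0, 0]], dr=[[0, 0, 0], [0, 0, 0], [0, 0, 0], [0, 0, 0], [0, 0, 0], [0, 0, 0]])

```text
time: 6.85
eef_pos: [0.5306, 0.3753, 0.0348]
tcp_rot: [-0.067, 0.494, 0.117, 0.859]
contact_force: [-0.6, 0.5, -0.2]
opening: 0.997
```

```bash
python3 - <<'E'
from tilt import *
show()
for n in('top','side'):
    c=cam(n)
    x,k,r=fit_tilt(c,(.52,.373),.05,.002,.008,.1); print(n,x.round(4),k,r.round(4)); save(c['img'],n+'4.png',*(((150,150,270,260),5) if n=='top' else ((200,250,400,400),4)))
E
```

```text
t 6.85 q [ 0.505  0.294  2.049 -0.395  0.307 -0.989] p [0.5306 0.3753 0.0348] x [ 0.484  0.135 -0.865] y [-0.267  0.964  0.001] F [-0.61  0.52 -0.22] open 0.997
top [ 0.5186  0.3721  0.0015 -0.0039  0.0145] 198 0.001
side [ 0.5219  0.3733  0.0013 -0.0481 -0.0209] 376 0.0016
```

View pics/side4.png

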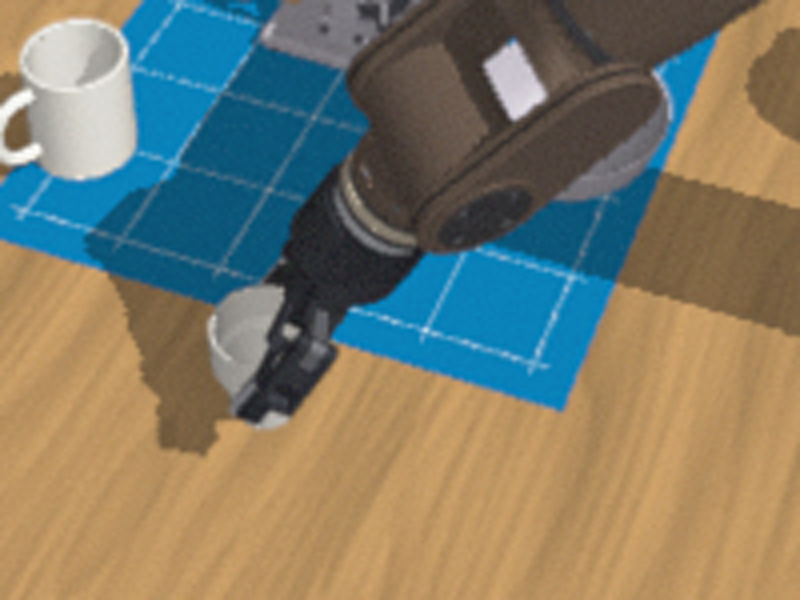

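View pics/top4.png

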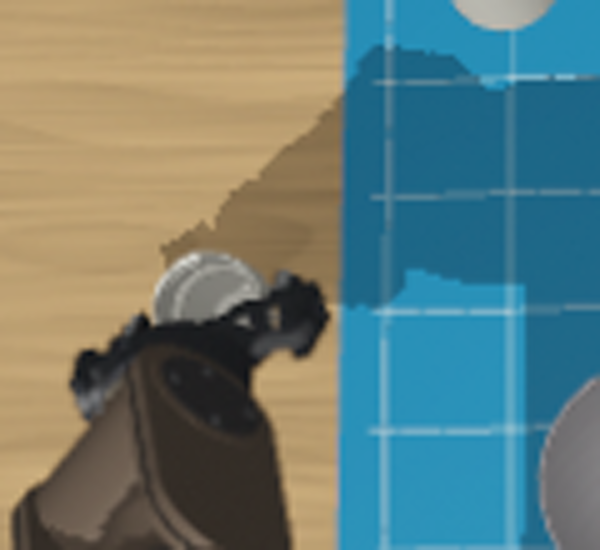

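>>> play_rows(claw=[0, 0, 0, 0, 0, 0, 0], travel=[[0, 0, 0], [-0.01, 0, 0], [-0.03, 0, 0], [-0.06, 0, 0], [-0.1, 0, 0], [-0.14, 0, 0], [-0.14, 0, 0]], dr=[[0, 0, 0], [0, 0, 0], [0, 0, 0], [0, 0, 0], [0, 0, 0], [0, 0, 0], [0, 0, 0]])

```text
time: 7.65
eef_pos: [0.4638, 0.3581, 0.163]
tcp_rot: [-0.065, 0.49, 0.119, 0.861]
contact_force: [1.2, 0.4, 0.5]
opening: 1.0
```

```bash
python3 - <<'E'
from tilt import *
show()
for n in('top','side'):
    c=cam(n)
    x,k,r=fit_tilt(c,(.52,.373),.05,.002,.008,.1); print(n,x.round(4),k,r.round(4)); save(c['img'],n+'5.png',*(((150,150,270,260),5) if n=='top' else ((200,250,400,400),4)))
yw=-.042
rel([.520,.373,.16],RT(np.array([0,0,-1.]),np.array([np.cos(yw),np.sin(yw),0])))
E
```

```text
t 7.65 q [ 0.542 -0.058  2.155 -0.263  0.538 -1.108] p [0.4638 0.3581 0.163 ] x [ 0.492  0.141 -0.859] y [-0.268  0.963  0.004] F [1.23 0.42 0.48] open 1.0
top [ 0.5188  0.3716  0.0017 -0.0105  0.0144] 332 0.0009
side [ 0.5194  0.3704  0.0017 -0.0135  0.0201] 709 0.0011
travel [0.028, 0.0003, 0.0523] dr [1.8328, 0.3602, -0.498] dist 0.059 ang 110.8
```

View pics/top5.png

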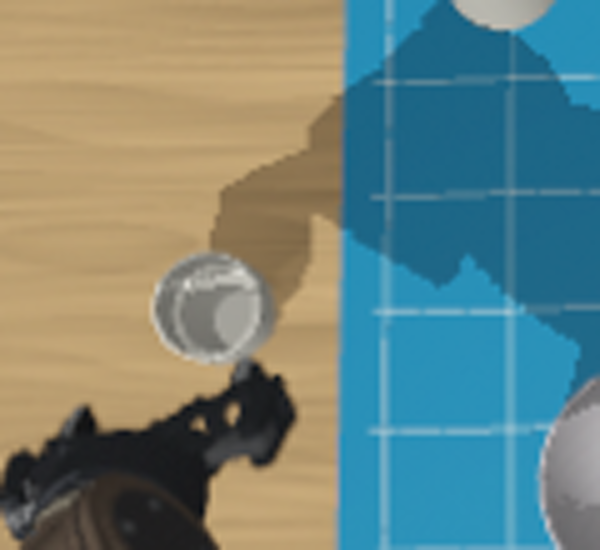

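>>> play_rows(claw=[0, 0, 0, 0, 0, 0, 0, 0, 0, 0, 0, 0, 0, 0, 0, 0], travel=[[0.0, 0, 0.02], [0.0, 0, 0.04], [0.028, 0, 0.052], [0.028, 0, 0.052], [0.028, 0, 0.052], [0.028, 0, 0.052], [0.028, 0, 0.052], [0.028, 0, 0.052], [0.028, 0, 0.052], [0.028, 0, 0.052], [0.028, 0, 0.052], [0.028, 0, 0.052], [0.028, 0, 0.052], [0.028, 0, 0.052], [0.028, 0, 0.052], [0.028, 0, 0.052]], dr=[[1.833, 0.36, -0.498], [1.833, 0.36, -0.498], [1.833, 0.36, -0.498], [1.833, 0.36, -0.498], [1.833, 0.36, -0.498], [1.833, 0.36, -0.498], [1.833, 0.36, -0.498], [1.833, 0.36, -0.498], [1.833, 0.36, -0.498], [1.833, 0.36, -0.498], [1.833, 0.36, -0.498], [1.833, 0.36, -0.498], [1.833, 0.36, -0.498], [1.833, 0.36, -0.498], [1.833, 0.36, -0.498], [1.833, 0.36, -0.498]])

```text
time: 9.35
eef_pos: [0.5194, 0.3725, 0.1588]
tcp_rot: [-0.509, -0.49, 0.51, -0.49]
contact_force: [0.2, 0.5, -0.6]
opening: 0.999
```

```bash
cat >> mv.py <<'E'
yw=-.042
def vert(): return RT(np.array([0,0,-1.]),np.array([np.cos(yw),np.sin(yw),0]))
E
python3 - <<'E'
from tilt import *
show()
for n in('side','top'):
    c=cam(n); W=cloud(c).copy(); W[~white(c)]=np.nan
    P=near(W,(.52,.372),.045,.008,.085); s=fit_up(P,(.52,.372)); print(n,len(P),s.x.round(4))
rel([.519,.372,.038],vert())
E
```

```text
t 9.35 q [ 4.640e-01  2.750e-01  1.728e+00 -1.000e-03  1.140e+00  5.040e-01] p [0.5194 0.3725 0.1588] x [-0.001 -0.001 -1.   ] y [ 0.999 -0.04  -0.001] F [ 0.18  0.5  -0.65] open 0.999
side 704 [0.5193 0.3719 0.0011]
top 331 [0.5186 0.3718 0.0026]
travel [0.1214, -0.0003, 0.0007] dr [0.0014, 0.0006, 0.0003] dist 0.121 ang 0.1
```

>>> play_rows(claw=[0, 0, 0, 0, 0, 255, 255, 255, 255, 255, 255, 255], travel=[[0.04, 0, 0], [0.08, 0, 0], [0.11, 0, 0], [0.121, 0, 0], [0.121, 0, 0], [0.121, 0, 0], [0.121, 0, 0], [0.121, 0, 0], [0.121, 0, 0], [0.121, 0, 0], [0.121, 0, 0], [0.121, 0, 0]], dr=[[0, 0, 0], [0, 0, 0], [0, 0, 0], [0, 0, 0], [0, 0, 0], [0, 0, 0], [0, 0, 0], [0, 0, 0], [0, 0, 0], [0, 0, 0], [0, 0, 0], [0, 0, 0]], force=100)

```text
time: 10.65
eef_pos: [0.5215, 0.3739, 0.0417]
tcp_rot: [0.512, 0.489, -0.508, 0.49]
contact_force: [-1.1, 0.3, 6.2]
opening: 0.752
```

```bash
python3 - <<'E'
from tilt import *
show()
c=cam('side'); save(c['img'],'s6.png',(200,250,400,400),4)
rel([.519,.372,.33],vert())
rel([.597,-.0028,.33],vert())
E
```

```text
t 10.65 q [ 0.464  0.422  1.778 -0.     0.936  0.505] p [0.5215 0.3739 0.0417] x [ 0.005  0.002 -1.   ] y [ 0.999 -0.041  0.005] F [-1.12  0.31  6.15] open 0.752
travel [-0.2883, -0.001, 0.0013] dr [0.0015, -0.0025, -0.0049] dist 0.288 ang 0.3
travel [-0.2888, 0.0921, 0.3726] dr [0.0015, -0.0025, -0.0049] dist 0.48 ang 0.3
```

View pics/s6.png

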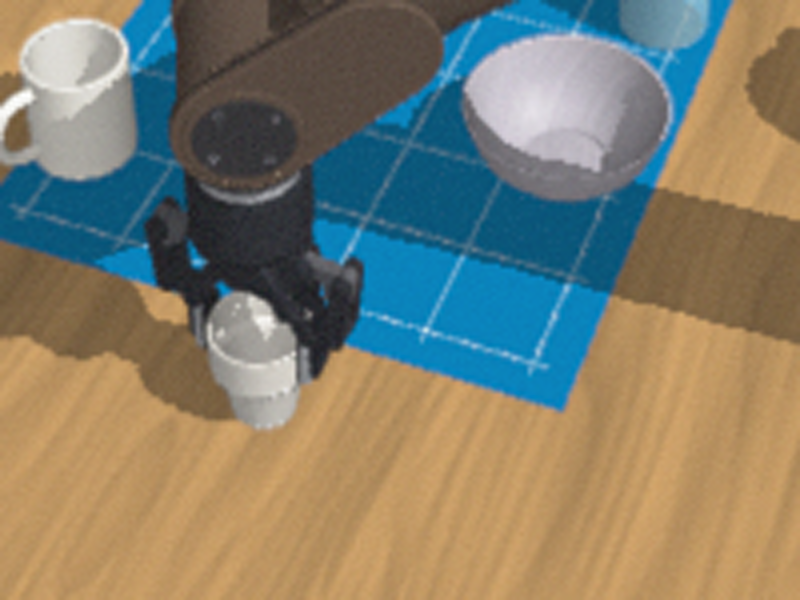

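>>> play_rows(claw=[255, 255, 255, 255, 255, 255, 255, 255, 255, 255, 255, 255, 255, 255, 255, 255, 255, 255], travel=[[-0.01, 0, 0], [-0.04, 0, 0], [-0.08, 0, 0], [-0.12, 0, 0], [-0.16, 0, 0], [-0.2, 0, 0], [-0.24, 0, 0], [-0.27, 0.01, 0.03], [-0.287, 0.02, 0.07], [-0.288, 0.03, 0.11], [-0.288, 0.04, 0.15], [-0.288, 0.05, 0.19], [-0.288, 0.06, 0.23], [-0.288, 0.07, 0.27], [-0.288, 0.08, 0.31], [-0.288, 0.09, 0.35], [-0.288, 0.092, 0.3725], [-0.288, 0.092, 0.3725]], dr=[[0, 0, 0], [0, 0, 0], [0, 0, 0], [0, -0.0025, -0.005], [0, -0.0025, -0.005], [0, -0.0025, -0.005], [0, -0.0025, -0.005], [0, -0.0025, -0.005], [0, -0.0025, -0.005], [0, -0.0025, -0.005], [0, -0.0025, -0.005], [0, -0.0025, -0.005], [0, -0.0025, -0.005], [0, -0.0025, -0.005], [0, -0.0025, -0.005], [0, -0.0025, -0.005], [0, -0.0025, -0.005], [0, -0.0025, -0.005]])

```text
time: 12.5
eef_pos: [0.5966, -0.0057, 0.3294]
tcp_rot: [-0.511, -0.489, 0.511, -0.489]
contact_force: [-0.4, -0.8, -1.0]
opening: 0.754
```

```bash
python3 - <<'E'
from tilt import *
show()
for n in('top','side'):
    c=cam(n); W=cloud(c).copy(); W[~white(c)]=np.nan
    save(c['img'],n+'7.png',*(((250,80,410,220),5) if n=='top' else ((220,80,380,270),3.1)))
    P=near(W,(.597,-.003),.05,.27,.39)
    if len(P)>30: s=fit_up(P,(.597,-.003),.29); print(n,len(P),s.x.round(4), np.median(np.abs(s.fun))); print(fit_tilt(c,(.597,-.003),.05,.29,.27,.39))
rel([.597,-.0028,.33],vert())
E
```

```text
t 12.5 q [-1.790e-01  5.600e-02  1.661e+00 -1.000e-03  1.425e+00 -1.340e-01] p [ 0.5966 -0.0057  0.3294] x [-0.001 -0.001 -1.   ] y [ 0.999 -0.045 -0.   ] F [-0.44 -0.76 -1.04] open 0.754
top 35 [ 0.5927 -0.0043  0.2886] 0.0003239269306779648
(array([ 0.59296756, -0.00451806,  0.28842995, -0.02022083,  0.00494234]), 35, np.float64(0.0005466540381721383))
side 600 [ 0.5949 -0.0045  0.2901] 0.0008306228324851941
(array([ 0.59378096, -0.00519128,  0.29015179,  0.01780357,  0.01141213]), 600, np.float64(0.00194140645586704))
travel [-0.0005, 0.0005, -0.0] dr [0.0004, -0.0006, 0.0002] dist 0.001 ang 0.0
```

View pics/side7.png

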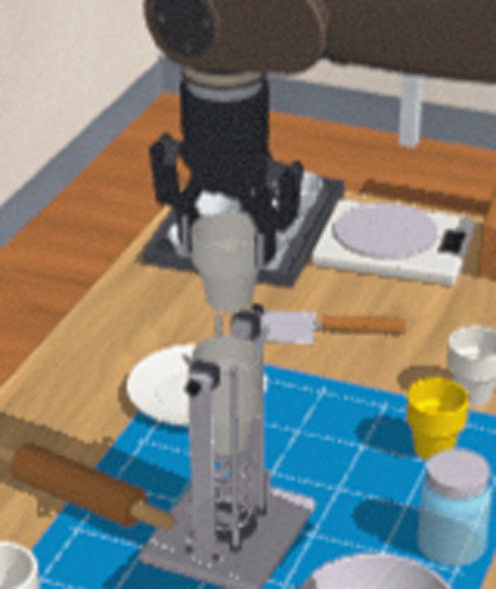

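View pics/top7.png

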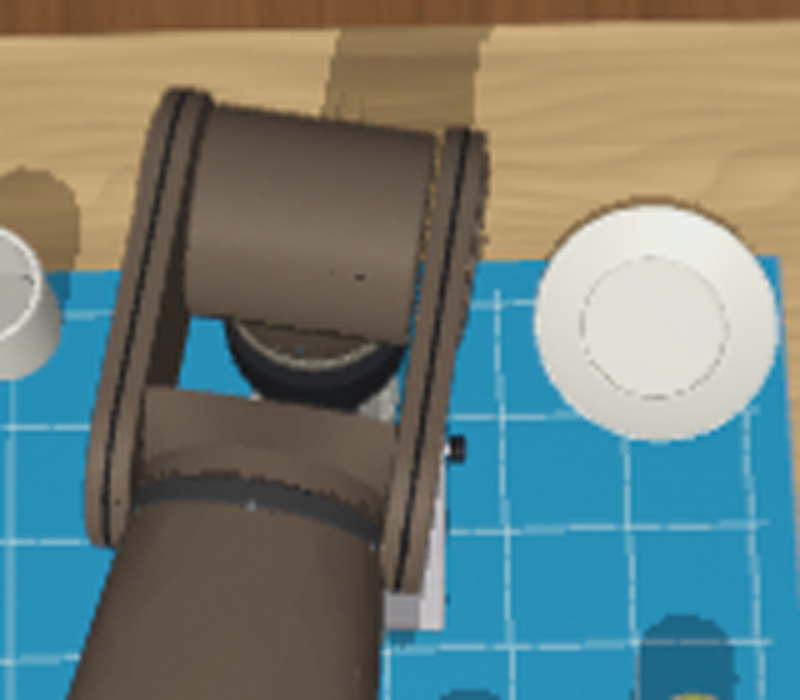

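```bash
python3 - <<'E'
from tilt import *
for i in range(3):
    show()
    c=cam('side'); W=cloud(c).copy(); W[~white(c)]=np.nan
    P=near(W,(.597,-.003),.05,.27,.39); s=fit_up(P,(.597,-.003),.29)
    P=near(W,(.597,-.003),.036,.16,.238); s2=fit_up(P,(.598,-.002),.153)
    print(s.x.round(4), s2.x.round(4))
E
```

```text
t 12.6 q [-1.750e-01  5.600e-02  1.661e+00  1.000e-03  1.425e+00 -1.330e-01] p [ 0.5965 -0.0028  0.3295] x [-0.     0.001 -1.   ] y [ 0.999 -0.042 -0.   ] F [ 0.8   0.63 -0.71] open 0.75
[ 0.5953 -0.0033  0.2899] [ 0.5966 -0.0028  0.1525]
t 12.65 q [-1.740e-01  5.600e-02  1.662e+00  1.000e-03  1.425e+00 -1.330e-01] p [ 0.5966 -0.0021  0.3295] x [-0.     0.001 -1.   ] y [ 0.999 -0.04  -0.   ] F [ 0.07  0.36 -0.51] open 0.748
[ 0.5954 -0.0029  0.2895] [ 0.5968 -0.0025  0.1529]
t 12.7 q [-0.173  0.056  1.661  0.     1.425 -0.133] p [ 0.5966 -0.0017  0.3295] x [ 0.  0. -1.] y [ 0.999 -0.039  0.   ] F [ 0.27  0.35 -1.08] open 0.756
[ 0.5954 -0.0024  0.2896] [ 0.5967 -0.0025  0.1525]
```

>>> play_rows(claw=[255, 255, 255, 255, 255, 255], travel=[[0.02, 0.001, 0], [0.04, 0.001, 0], [0.06, 0.001, 0], [0.08, 0.001, 0], [0.09, 0.001, 0], [0.09, 0.001, 0]], dr=[[0, 0, 0], [0, 0, 0], [0, 0, 0], [0, 0, 0], [0, 0, 0], [0, 0, 0]])

```text
time: 13.35
eef_pos: [0.597, -0.0008, 0.2381]
tcp_rot: [-0.509, -0.491, 0.51, -0.49]
contact_force: [0.0, -1.3, -0.9]
opening: 0.751
```

```bash
python3 - <<'E'
from tilt import *
show()
c=cam('side'); W=cloud(c).copy(); W[~white(c)]=np.nan
save(c['img'],'side8.png',(220,110,340,230),5)
P=near(W,(.597,-.003),.037,.21,.3); s=fit_up(P,(.597,-.003),.2); print(s.x.round(4))
rel([.5975,-.003,.239],vert())
E
```

```text
t 13.35 q [-0.171  0.112  1.766 -0.     1.265 -0.133] p [ 0.597  -0.0008  0.2381] x [-0.002 -0.    -1.   ] y [ 0.999 -0.038 -0.002] F [ 0.02 -1.28 -0.92] open 0.751
[ 0.5949 -0.0016  0.1963]
travel [0.0004, 0.0001, 0.0021] dr [0.0039, -0.0004, 0.0008] dist 0.002 ang 0.2
```

View pics/side8.png

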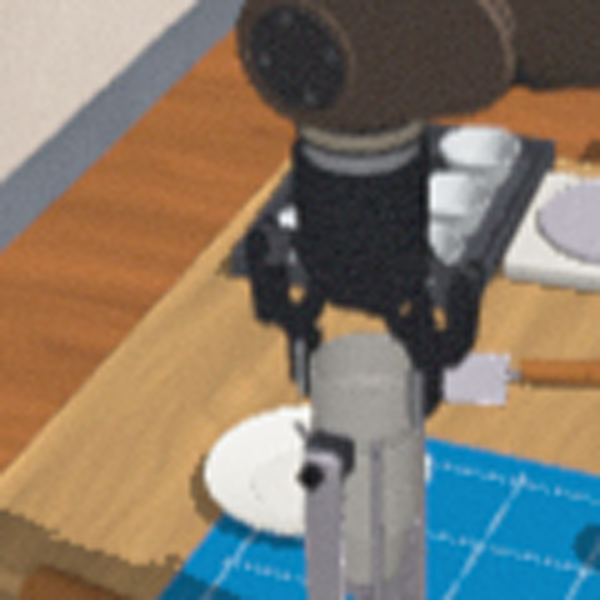

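>>> play_rows(claw=[255, 255, 255, 255, 255], travel=[[0.0, 0.0005, 0.002], [0.006, 0.0005, 0.002], [0.012, 0.0005, 0.002], [0.018, 0.0005, 0.002], [0.018, 0.0005, 0.002]], dr=[[0.004, 0, 0.001], [0.004, 0, 0.001], [0.004, 0, 0.001], [0.004, 0, 0.001], [0.004, 0, 0.001]])

```text
time: 13.9
eef_pos: [0.5993, -0.0029, 0.2234]
tcp_rot: [0.512, 0.488, -0.509, 0.491]
contact_force: [0.9, 0.1, 2.7]
opening: 0.753
```

```bash
python3 - <<'E'
from tilt import *
show()
c=cam('side'); W=cloud(c).copy(); W[~white(c)]=np.nan
P=near(W,(.597,-.003),.037,.21,.3); s=fit_up(P,(.597,-.003),.185); print(s.x.round(4))
rel([.5975,-.003,.18],vert())
E
```

```text
t 13.9 q [-1.740e-01  1.250e-01  1.780e+00  1.000e-03  1.232e+00 -1.330e-01] p [ 0.5993 -0.0029  0.2234] x [ 0.005  0.    -1.   ] y [ 0.999 -0.042  0.005] F [0.94 0.06 2.73] open 0.753
[ 0.5967 -0.0032  0.1822]
travel [0.0431, -0.0019, 0.0001] dr [-0.0003, -0.0003, -0.0048] dist 0.043 ang 0.3
```

>>> play_rows(claw=[255, 255, 255, 255, 255, 255, 255, 255], travel=[[0.006, 0, 0], [0.012, 0, 0], [0.018, 0, 0], [0.024, 0, 0], [0.03, 0, 0], [0.034, 0, 0], [0.034, 0, 0], [0.034, 0, 0]], dr=[[0, 0, 0], [0, 0, 0], [0, 0, 0], [0, 0, 0], [0, 0, 0], [0, 0, 0], [0, 0, 0], [0, 0, 0]])

```text
time: 14.75
eef_pos: [0.5996, -0.0029, 0.1891]
tcp_rot: [0.512, 0.488, -0.509, 0.491]
contact_force: [-0.0, 0.4, 5.3]
opening: 0.749
```

```bash
python3 - <<'E'
from tilt import *
show()
c=cam('side'); W=cloud(c).copy(); W[~white(c)]=np.nan
save(c['img'],'side9.png',(220,110,340,230),5)
P=near(W,(.597,-.003),.037,.21,.3); s=fit_up(P,(.597,-.003),.165); print(s.x.round(4))
rel([.5975,-.003,.188],vert())
E
```

```text
t 14.75 q [-1.740e-01  1.570e-01  1.809e+00  1.000e-03  1.171e+00 -1.330e-01] p [ 0.5996 -0.0029  0.1891] x [ 0.005  0.    -1.   ] y [ 0.999 -0.042  0.005] F [-0.02  0.4   5.3 ] open 0.749
[ 0.5973 -0.0028  0.1677]
travel [0.0013, -0.0021, 0.0001] dr [-0.0003, -0.0003, -0.0052] dist 0.002 ang 0.3
```

View pics/side9.png

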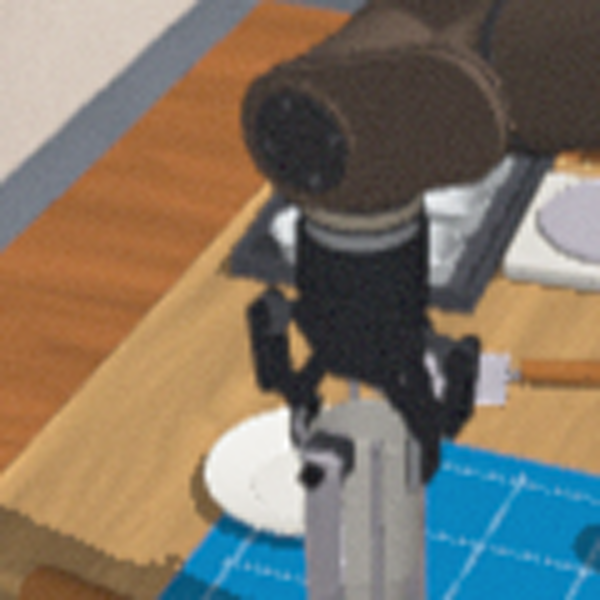

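```bash
python3 - <<'E'
from tilt import *
c=cam('side'); W=cloud(c).copy(); W[~white(c)]=np.nan
P=near(W,(.597,-.003),.034,.18,.3); print(np.histogram(P[:,2],np.arange(.18,.3,.005)))
for z0 in(.15,.155,.16,.17):
    s=fit_up(near(W,(.597,-.003),.036,.205,.3),(.597,-.003),z0); print(s.x.round(4),s.cost)
save(c['img'],'side10.png',(260,170,340,230),9)
c=cam('top');save(c['img'],'top10.png',(270,140,360,220),6)
E
```

```text
(array([17, 26, 29, 25, 22, 25, 27, 36, 18,  4,  1,  0,  2,  0,  1,  1,  0,
        0,  0,  0,  0,  0,  0]), array([0.18 , 0.185, 0.19 , 0.195, 0.2  , 0.205, 0.21 , 0.215, 0.22 ,
       0.225, 0.23 , 0.235, 0.24 , 0.245, 0.25 , 0.255, 0.26 , 0.265,
       0.27 , 0.275, 0.28 , 0.285, 0.29 , 0.295]))
[ 0.5966 -0.0036  0.163 ] 0.0002999046186359884
[ 0.5966 -0.0036  0.163 ] 0.00029990461858205963
[ 0.5965 -0.0036  0.1631] 0.0002998980630620342
[ 0.5966 -0.0036  0.163 ] 0.00029990461864141526
```

View pics/side10.png

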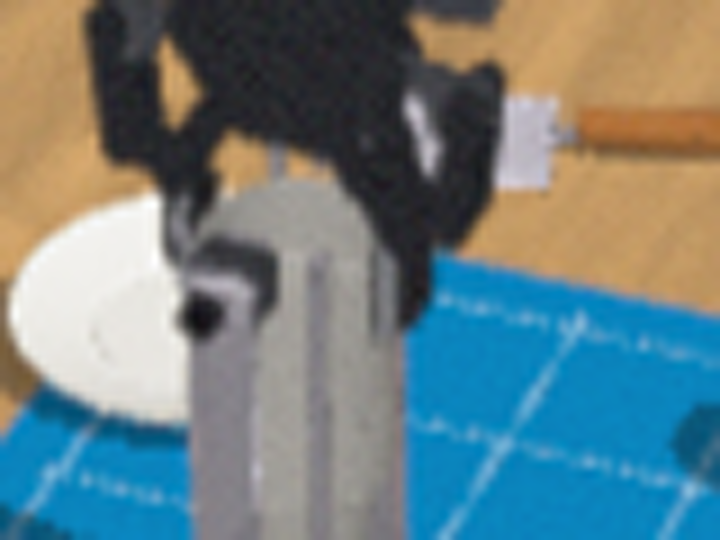

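>>> play_rows(claw=[255, 30, 0, 0, 0, 0, 0], travel=[[0.001, 0, 0], [0.001, 0, 0], [0, 0, 0], [0, 0, 0], [0, 0, 0], [0, 0, 0], [0, 0, 0]], dr=[[0, 0, 0], [0, 0, 0], [0, 0, 0], [0, 0, 0], [0, 0, 0], [0, 0, 0], [0, 0, 0]])

```text
time: 15.6
eef_pos: [0.5994, -0.0029, 0.1893]
tcp_rot: [0.512, 0.488, -0.509, 0.49]
contact_force: [-0.4, -0.3, 0.4]
opening: 1.003
```

```bash
python3 - <<'E'
from tilt import *
show()
c=cam('side'); W=cloud(c).copy(); W[~white(c)]=np.nan
P=near(W,(.597,-.003),.034,.18,.3); print(np.histogram(P[:,2],np.arange(.21,.27,.005)))
save(c['img'],'side11.png',(260,170,340,230),9)
E
```

```text
t 15.6 q [-1.740e-01  1.570e-01  1.809e+00  1.000e-03  1.171e+00 -1.330e-01] p [ 0.5994 -0.0029  0.1893] x [ 0.005  0.    -1.   ] y [ 0.999 -0.042  0.005] F [-0.44 -0.25  0.39] open 1.003
(array([35, 35, 37, 37,  4,  0,  3,  0,  0,  0,  0,  0]), array([0.21 , 0.215, 0.22 , 0.225, 0.23 , 0.235, 0.24 , 0.245, 0.25 ,
       0.255, 0.26 , 0.265, 0.27 ]))
```

View pics/side11.png

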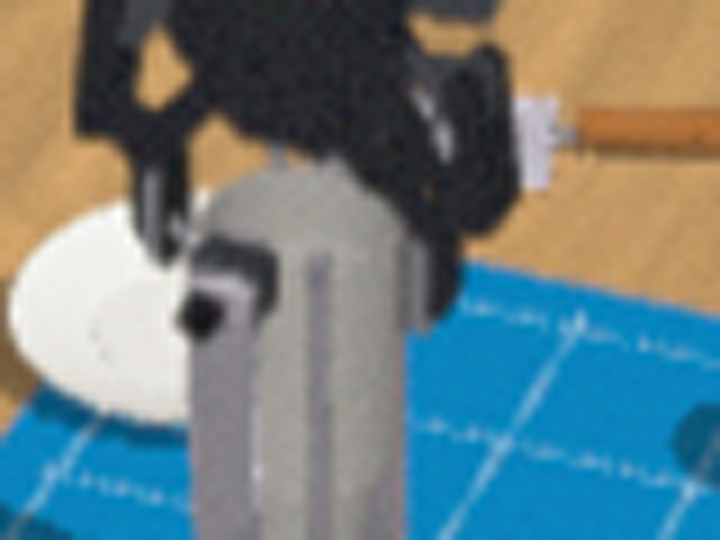

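The pile stays down with the fingers open: the rim is still level with the catches. Now I retreat and check again from above.

>>> play_rows(claw=[0, 0, 0, 0, 0, 0], travel=[[-0.01, 0, 0], [-0.03, 0, 0], [-0.06, 0, 0], [-0.1, 0, 0], [-0.11, 0, 0.04], [-0.11, 0, 0.08]], dr=[[0, 0, 0], [0, 0, 0], [0, 0, 0], [0, 0, 0], [0, 0, 0], [0, 0, 0]])

```text
time: 16.25
eef_pos: [0.597, -0.0832, 0.3046]
tcp_rot: [0.512, 0.486, -0.507, 0.494]
contact_force: [1.2, -0.3, -0.7]
opening: 0.999
```

```bash
python3 - <<'E'
from tilt import *
show()
rel([.4325,-.3353,.16],vert()); rel([.4325,-.3353,.04],vert())
c=cam('side'); W=cloud(c).copy(); W[~white(c)]=np.nan
P=near(W,(.597,-.003),.036,.16,.238); s2=fit_up(P,(.598,-.002),.153); print('side top cup',s2.x.round(4))
save(c['img'],'side12.png',(250,140,350,270),4.5)
E
```

```text
t 16.25 q [-0.307  0.074  1.687  0.002  1.368 -0.268] p [ 0.597  -0.0832  0.3046] x [ 0.013 -0.002 -1.   ] y [ 0.999 -0.039  0.013] F [ 1.18 -0.3  -0.7 ] open 0.999
travel [0.143, -0.1564, 0.2581] dr [0.0027, 0.0019, -0.013] dist 0.334 ang 0.8
travel [0.263, -0.1579, 0.2578] dr [0.0027, 0.0019, -0.013] dist 0.401 ang 0.8
side top cup [ 0.595  -0.0026  0.1531]
```

View pics/side12.png

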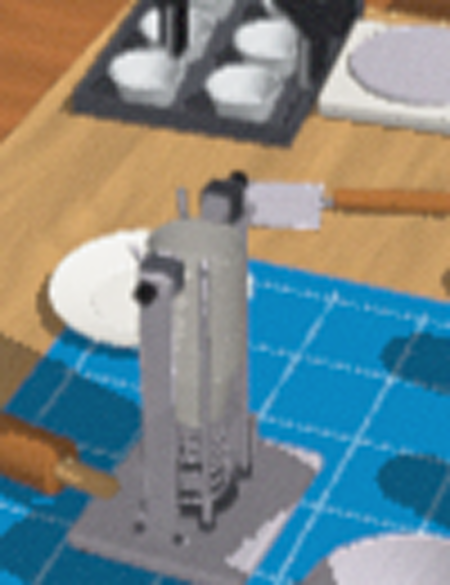

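>>> play_rows(claw=[0, 0, 0, 0, 0, 0, 0, 0, 0, 0, 0], travel=[[0.0, -0.02, 0.04], [0.0, -0.05, 0.08], [0.0, -0.08, 0.12], [0.02, -0.1, 0.16], [0.05, -0.12, 0.2], [0.08, -0.14, 0.235], [0.11, -0.1564, 0.258], [0.143, -0.1564, 0.258], [0.143, -0.1564, 0.258], [0.143, -0.1564, 0.258], [0.143, -0.1564, 0.258]], dr=[[0.003, 0.002, -0.013], [0.003, 0.002, -0.013], [0.003, 0.002, -0.013], [0.003, 0.002, -0.013], [0.003, 0.002, -0.013], [0.003, 0.002, -0.013], [0.003, 0.002, -0.013], [0.003, 0.002, -0.013], [0.003, 0.002, -0.013], [0.003, 0.002, -0.013], [0.003, 0.002, -0.013]])

```text
time: 17.4
eef_pos: [0.4311, -0.3416, 0.1622]
tcp_rot: [-0.51, -0.487, 0.513, -0.49]
contact_force: [-0.6, -0.6, -0.1]
opening: 1.0
```

```bash
python3 - <<'E'
from tilt import *
show()
c=cam('side'); W=cloud(c).copy(); W[~white(c)]=np.nan
P=near(W,(.432,-.335),.042,.008,.085); s=fit_up(P,(.432,-.335)); print('side',len(P),s.x.round(4))
save(c['img'],'side13.png',(330,120,450,240),5)
c=cam('top'); W=cloud(c).copy(); Wd=W.copy(); Wd[~white(c)]=np.nan
P=near(Wd,(.432,-.335),.042,.008,.085); s=fit_up(P,(.432,-.335)); print('top',len(P),s.x.round(4))
P=near(Wd,(.597,-.003),.036,.15,.238); s=fit_up(P,(.597,-.003),.153); print('top pile',s.x.round(4))
save(c['img'],'top13.png',(270,140,360,220),6)
rel([.4325,-.3353,.040],vert())
E
```

```text
t 17.4 q [-0.852  0.078  1.948 -0.006  1.11  -0.803] p [ 0.4311 -0.3416  0.1622] x [-0.001 -0.007 -1.   ] y [ 0.999 -0.047 -0.   ] F [-0.57 -0.59 -0.08] open 1.0
side 327 [ 0.4329 -0.336   0.0008]
top 131 [ 0.4316 -0.3347  0.0015]
top pile [ 0.5944 -0.0035  0.1542]
travel [0.1222, 0.0011, -0.0072] dr [-0.0046, 0.0072, 0.0001] dist 0.122 ang 0.5
```

View pics/side13.png

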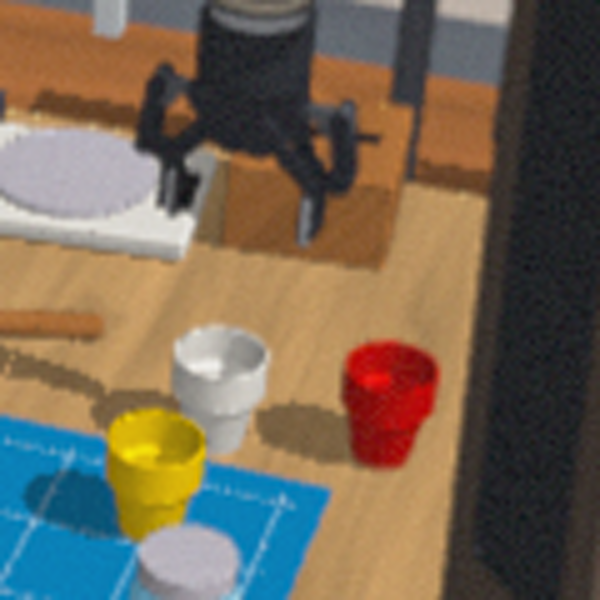

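View pics/top13.png

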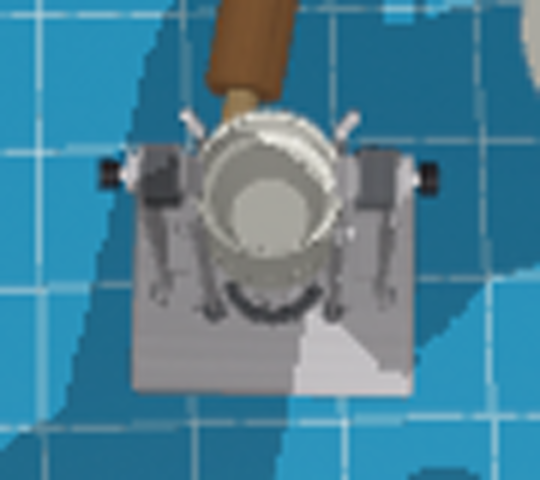

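>>> play_rows(claw=[0, 0, 0, 0, 0, 0, 255, 255, 255, 255, 255, 255, 255], travel=[[0.0, 0.001, -0.0065], [0.03, 0.001, -0.0065], [0.07, 0.001, -0.0065], [0.11, 0.001, -0.0065], [0.122, 0.001, -0.0065], [0.122, 0.001, -0.0065], [0.122, 0.001, -0.0065], [0.122, 0.001, -0.0065], [0.122, 0.001, -0.0065], [0.122, 0.001, -0.0065], [0.122, 0.001, -0.0065], [0.122, 0.001, -0.0065], [0.122, 0.001, -0.0065]], dr=[[-0.0046, 0.007, 0], [-0.0046, 0.007, 0], [-0.0046, 0.007, 0], [-0.0046, 0.007, 0], [-0.0046, 0.007, 0], [-0.0046, 0.007, 0], [-0.0046, 0.007, 0], [-0.0046, 0.007, 0], [-0.0046, 0.007, 0], [-0.0046, 0.007, 0], [-0.0046, 0.007, 0], [-0.0046, 0.007, 0], [-0.0046, 0.007, 0]], force=100)

```text
time: 18.8
eef_pos: [0.4344, -0.3382, 0.0438]
tcp_rot: [-0.51, -0.487, 0.511, -0.492]
contact_force: [0.7, -0.5, 6.9]
opening: 0.749
```

```bash
python3 - <<'E'
from tilt import *
show()
c=cam('side'); save(c['img'],'side14.png',(330,120,450,240),5)
rel([.4325,-.3353,.33],vert()); rel([.598,-.0028,.33],vert())
E
```

```text
t 18.8 q [-0.846  0.246  2.007 -0.     0.882 -0.804] p [ 0.4344 -0.3382  0.0438] x [ 0.004 -0.005 -1.   ] y [ 0.999 -0.042  0.005] F [ 0.66 -0.47  6.86] open 0.749
travel [-0.2862, -0.0007, -0.0014] dr [0.0, 0.0051, -0.0047] dist 0.286 ang 0.4
travel [-0.2872, 0.1507, -0.3405] dr [0.0, 0.0051, -0.0047] dist 0.47 ang 0.4
```

View pics/side14.png

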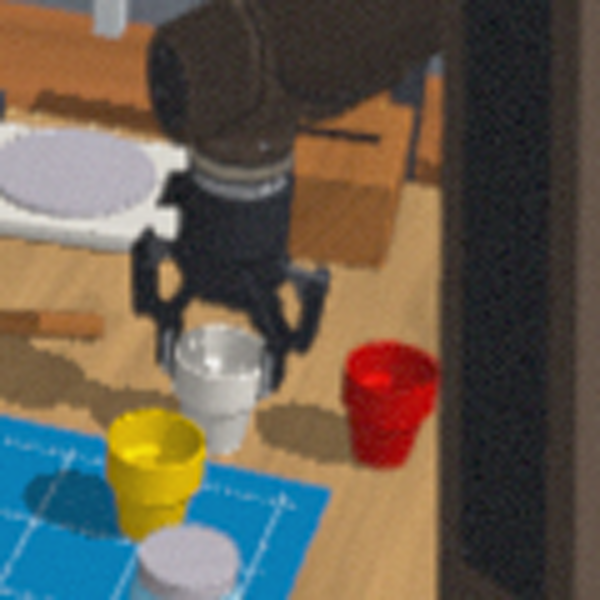

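>>> play_rows(claw=[255, 255, 255, 255, 255, 255, 255, 255, 255, 255, 255, 255, 255, 255, 255, 255, 255, 255, 255, 255], travel=[[-0.01, 0, 0], [-0.04, 0, 0], [-0.08, 0, 0], [-0.12, 0, 0], [-0.16, 0, 0], [-0.2, 0, 0], [-0.24, 0, 0], [-0.27, 0.015, -0.03], [-0.287, 0.03, -0.07], [-0.287, 0.05, -0.11], [-0.287, 0.07, -0.15], [-0.287, 0.09, -0.19], [-0.287, 0.11, -0.23], [-0.287, 0.125, -0.27], [-0.287, 0.14, -0.3], [-0.287, 0.15, -0.325], [-0.287, 0.151, -0.338], [-0.287, 0.151, -0.34], [-0.287, 0.151, -0.34], [-0.287, 0.151, -0.34]], dr=[[0, 0, 0], [0, 0, 0], [0, 0, 0], [0, 0.005, -0.005], [0, 0.005, -0.005], [0, 0.005, -0.005], [0, 0.005, -0.005], [0, 0.005, -0.005], [0, 0.005, -0.005], [0, 0.005, -0.005], [0, 0.005, -0.005], [0, 0.005, -0.005], [0, 0.005, -0.005], [0, 0.005, -0.005], [0, 0.005, -0.005], [0, 0.005, -0.005], [0, 0.005, -0.005], [0, 0.005, -0.005], [0, 0.005, -0.005], [0, 0.005, -0.005]])

```text
time: 20.85
eef_pos: [0.5978, -0.0044, 0.33]
tcp_rot: [-0.511, -0.489, 0.511, -0.489]
contact_force: [0.6, 0.2, -1.0]
opening: 0.747
```

```bash
python3 - <<'E'
from tilt import *
for i in range(3):
    show()
    c=cam('side'); W=cloud(c).copy(); W[~white(c)]=np.nan
    P=near(W,(.597,-.003),.05,.27,.39); s=fit_up(P,(.597,-.003),.29)
    P=near(W,(.597,-.003),.036,.16,.238); s2=fit_up(P,(.598,-.002),.153)
    print(s.x.round(4), s2.x.round(4))
save(c['img'],'side15.png',(220,80,380,270),3.1)
rel([.5985,-.001,.33],vert())
E
```

```text
t 20.85 q [-1.770e-01  5.800e-02  1.658e+00 -1.000e-03  1.426e+00 -1.330e-01] p [ 0.5978 -0.0044  0.33  ] x [-0.    -0.001 -1.   ] y [ 0.999 -0.043 -0.   ] F [ 0.56  0.24 -0.98] open 0.747
[ 0.597  -0.0033  0.2888] [ 0.5954 -0.0025  0.1527]
t 20.9 q [-0.177  0.058  1.658 -0.     1.426 -0.133] p [ 0.5979 -0.0045  0.33  ] x [-0. -0. -1.] y [ 0.999 -0.044 -0.   ] F [-0.85 -0.31 -1.08] open 0.749
[ 0.5964 -0.0037  0.2885] [ 0.5957 -0.0022  0.1522]
t 20.95 q [-0.177  0.059  1.658 -0.     1.426 -0.133] p [ 0.5979 -0.0045  0.3299] x [-0. -0. -1.] y [ 0.999 -0.044 -0.   ] F [-0.14 -0.89 -0.79] open 0.751
[ 0.5968 -0.0031  0.2894] [ 0.5952 -0.0022  0.1535]
travel [-0.0001, 0.0004, -0.0034] dr [-0.0016, 0.0003, 0.0003] dist 0.003 ang 0.1
```

View pics/side15.png

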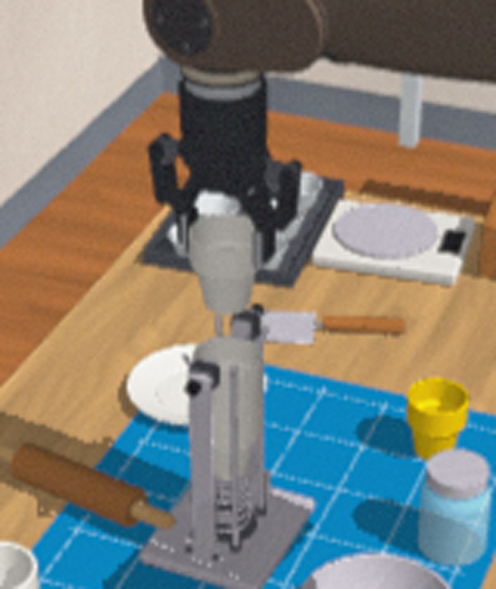

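>>> play_rows(claw=[255, 255, 255, 255, 255, 255, 255, 255], travel=[[0.02, 0, -0.001], [0.04, 0, -0.001], [0.06, 0, -0.001], [0.08, 0, -0.001], [0.095, 0, -0.001], [0.1, 0, -0.001], [0.107, 0, -0.001], [0.107, 0, -0.001]], dr=[[-0.001, 0, 0], [-0.001, 0, 0], [-0.001, 0, 0], [-0.001, 0, 0], [-0.001, 0, 0], [-0.001, 0, 0], [-0.001, 0, 0], [-0.001, 0, 0]])

```text
time: 21.8
eef_pos: [0.5991, -0.004, 0.2259]
tcp_rot: [0.511, 0.488, -0.51, 0.49]
contact_force: [-0.4, -1.0, 4.8]
opening: 0.747
```

```bash
python3 - <<'E'
from tilt import *
show()
c=cam('side'); W=cloud(c).copy(); W[~white(c)]=np.nan
P=near(W,(.597,-.003),.037,.21,.3); s=fit_up(P,(.597,-.003),.185); print(s.x.round(4))
rel([.5985,-.003,.188],vert())
E
```

```text
t 21.8 q [-1.760e-01  1.240e-01  1.777e+00 -1.000e-03  1.238e+00 -1.320e-01] p [ 0.5991 -0.004   0.2259] x [ 0.003 -0.001 -1.   ] y [ 0.999 -0.043  0.003] F [-0.4  -1.03  4.8 ] open 0.747
[ 0.5964 -0.0029  0.1827]
travel [0.0378, -0.0008, -0.0011] dr [-0.0009, 0.0012, -0.0034] dist 0.038 ang 0.2
```

>>> play_rows(claw=[255, 255, 255, 255, 255, 255, 255, 255, 255], travel=[[0.006, 0, 0], [0.012, 0, 0], [0.018, 0, 0], [0.024, 0, 0], [0.03, 0, 0], [0.036, 0, 0], [0.038, 0, 0], [0.038, 0, 0], [0.038, 0, 0]], dr=[[0, 0, 0], [0, 0, 0], [0, 0, 0], [0, 0, 0], [0, 0, 0], [0, 0, 0], [0, 0, 0], [0, 0, 0], [0, 0, 0]])

```text
time: 22.75
eef_pos: [0.5998, -0.0043, 0.1903]
tcp_rot: [0.511, 0.488, -0.51, 0.491]
contact_force: [-2.9, 0.4, 6.7]
opening: 0.747
```

```bash
python3 - <<'E'
from tilt import *
show()
c=cam('side'); W=cloud(c).copy(); W[~white(c)]=np.nan
P=near(W,(.597,-.003),.034,.18,.3); print(np.histogram(P[:,2],np.arange(.21,.27,.005))[0])
save(c['img'],'side16.png',(260,170,340,230),9)
E
```

```text
t 22.75 q [-1.760e-01  1.570e-01  1.807e+00 -1.000e-03  1.173e+00 -1.320e-01] p [ 0.5998 -0.0043  0.1903] x [ 0.005 -0.002 -1.   ] y [ 0.999 -0.043  0.005] F [-2.89  0.38  6.68] open 0.747
[29 26 24  3  1  0  2  1  0  1  0  0]
```

View pics/side16.png

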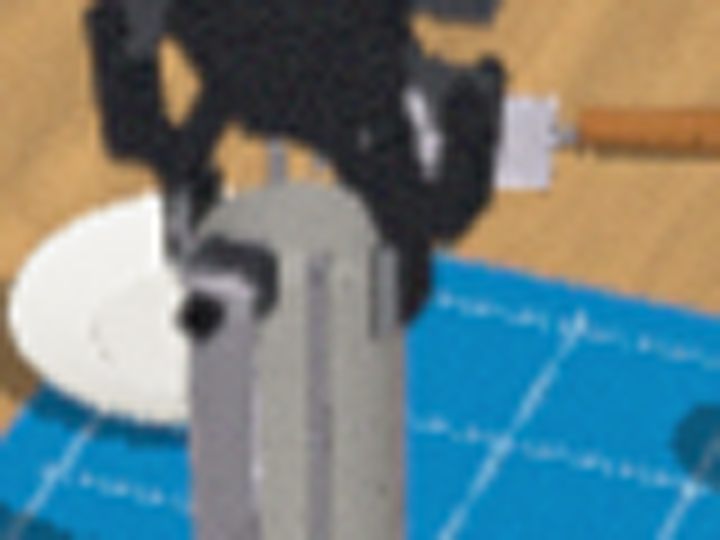

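Rim below catch level again (points now stop near 0.225, as in the first press). Release and retreat.

>>> play_rows(claw=[255, 30, 0, 0, 0, 0, 0], travel=[[0.001, 0, 0], [0.001, 0, 0], [0, 0, 0], [0, 0, 0], [0, 0, 0], [0, 0, 0], [0, 0, 0]], dr=[[0, 0, 0], [0, 0, 0], [0, 0, 0], [0, 0, 0], [0, 0, 0], [0, 0, 0], [0, 0, 0]])

```text
time: 23.5
eef_pos: [0.5997, -0.0043, 0.1902]
tcp_rot: [0.511, 0.488, -0.51, 0.491]
contact_force: [0.3, 0.3, -0.9]
opening: 1.002
```

>>> play_rows(claw=[0, 0, 0, 0, 0, 0, 0, 0, 0, 0, 0], travel=[[-0.01, 0, 0], [-0.03, 0, 0], [-0.06, 0, 0], [-0.1, 0, 0], [-0.13, 0, 0.0], [-0.13, -0.02, 0.04], [-0.13, -0.04, 0.08], [-0.13, -0.06, 0.12], [-0.13, -0.08, 0.16], [-0.13, -0.09, 0.2], [-0.13, -0.09, 0.2]], dr=[[0, 0, 0], [0, 0, 0], [0, 0, 0], [0, 0, 0], [0, 0, 0], [0, 0, 0], [0, 0, 0], [0, 0, 0], [0, 0, 0], [0, 0, 0], [0, 0, 0]])

```text
time: 24.6
eef_pos: [0.4992, -0.2039, 0.321]
tcp_rot: [0.512, 0.486, -0.512, 0.49]
contact_force: [-0.8, 0.1, -0.3]
opening: 1.001
```

```bash
python3 - <<'E'
from tilt import *
show()
for n in('side','top'):
    c=cam(n); W=cloud(c).copy(); Wd=W.copy(); Wd[~white(c)]=np.nan
    P=near(Wd,(.597,-.003),.036,.15,.238); s=fit_up(P,(.597,-.003),.153); print(n,'pile top',s.x.round(4))
    P=near(Wd,(.597,-.003),.03,.05,.3); print(np.histogram(P[:,2],np.arange(.05,.27,.01))[0])
    if n=='top':
        P=near(W,(.597,-.003),.09,.235,.26); A=P[P[:,1]>.03]; B=P[P[:,1]<-.03]; print(A[:,1].min(),B[:,1].max())
    save(c['img'],n+'17.png',*(((265,130,365,220),6) if n=='top' else ((250,140,350,270),4.5)))
    save(c['img'],n+'17f.png')
E
```

```text
t 24.6 q [-0.576 -0.076  1.807 -0.     1.404 -0.527] p [ 0.4992 -0.2039  0.321 ] x [ 0.005 -0.004 -1.   ] y [ 0.999 -0.049  0.005] F [-0.83  0.1  -0.26] open 1.001
side pile top [ 0.5948 -0.0017  0.1524]
[13 42 19 21 23  8 22 17 19 18 20 14 14 14 21 23 18 16  1  1  0  0]
top pile top [ 0.5947 -0.0027  0.154 ]
[  3  11   0   0   0   0   0   0   0   0 133  35  34  43  74  11   0   0
   5   0   0   0]
0.030330246712512464 -0.033652205699674725
```

View pics/side17.png

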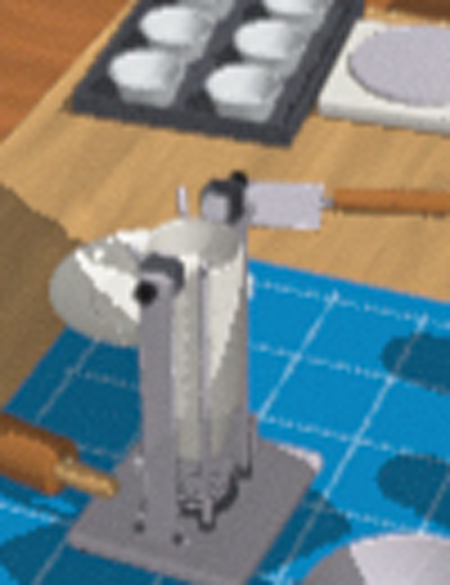

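View pics/top17.png

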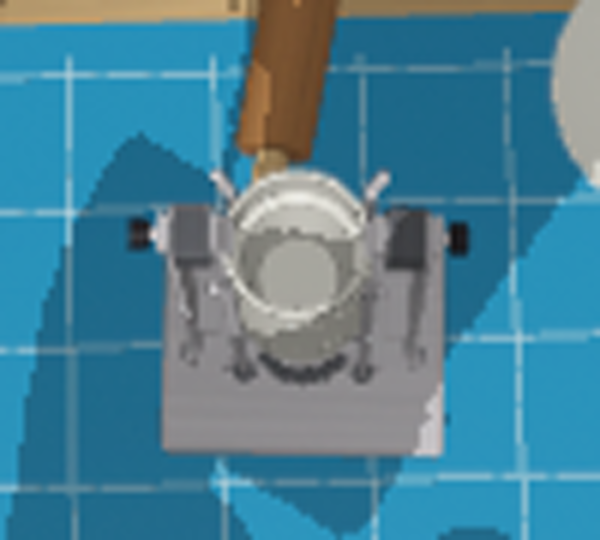

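View pics/top17f.png

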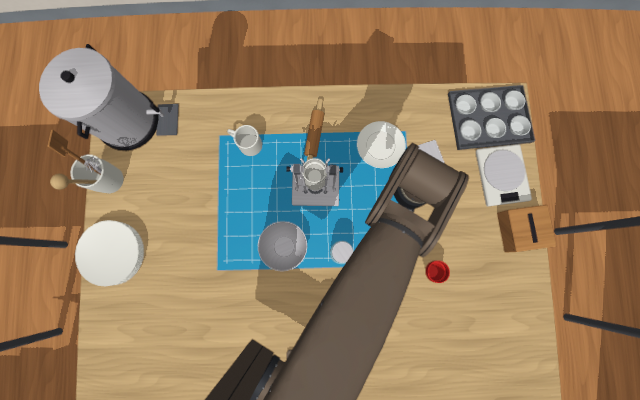

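The pile top is level with the catches, both catch noses are back where they began (y = +0.030 / −0.034), and the bystanders are in place. I'm handing in.

```bash
python3 - <<'E'
from tilt import *
c=cam('side'); print(fit_tilt(c,(.596,-.003),.036,.153,.185,.236))
print(ctrl.get_state()['dq'].round(3))
print(ctrl.sign_off())
E
```

```text
(array([ 0.59102186, -0.00796185,  0.15373087,  0.0928754 ,  0.081983  ]), 341, np.float64(0.00189214501532542))
[ 0.026  0.004  0.002 -0.002 -0.003  0.   ]
the job is handed in; nothing more can be done
None
```

I stood the fallen tumbler up on the table, released it, and picked it up again from above. Then I loaded it and the other white tumbler, pressing each down until the catches held. I handed the job in at about 24.7 s of the 72 s allowed; the hand-in gives no verdict.

**Standing the fallen one:** with the gripper open and backed away, the camera fits showed it upright within about 0.025 rad and on the table, within the roughly 2 mm camera error.

**Loading:** after each release the pile stayed down. The top tumbler's foot was fitted at 0.152–0.154 m after the last one, against the expected 0.153 m. Its centre was about 2–3 mm from the axis I measured at the start. In the top view both catch noses were back at their starting positions (y = +0.030 and −0.034 m). The gripper was open and clear of everything.

**Bystanders:** those I could see had not visibly moved. In the last top picture the arm hid part of the table on the −y side, including the yellow cup. I judged this by eye and did not measure it.

**A check that disagreed:** my last look, run in the same script as the hand-in, was a side-camera fit with tilt left free. It gave about 0.09 and 0.08 rad of tilt for the top tumbler, which is over the 0.08 limit. I don't think it is reliable, because the guide rods and catch housing fall among the points it used and its residual was high (1.9 mm). It also put the foot 8–9 mm away from where the upright fits put it. I did not check this any further before handing in.

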